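Load the flow tester and hold its enable key in the guard slot

ROBOT

A 6-joint arm with a two-finger parallel gripper is mounted at the origin on the work surface. World frame = base frame: x ahead of the robot, y to its left, z up, the work surface at z = 0. Lengths are in m, angles in rad, forces in N, time in s.
With the tool pointing down it reaches from about 0.425 to 0.95 m from the base axis. Payload 14.7 kg.
Tool frame: the origin (TCP) lies between the finger pads; the fingertips stand 8 mm ahead of it and the grasp point (between the pads) lies 11 mm behind it (nose_length is the distance from the TCP to the fingertips, in m); x points along the fingers, y is the direction in which the jaws open and shut, and the axes are right-handed (so a half turn about x gives the same grasp; the last joint's range is limited). The gripper opens to 85 mm and grips with 20 to 120 N. Pads are 22 mm wide; open, the fingers measure 114 mm over their backs; the gripper's body (76 mm by 85 mm) begins 54 mm behind the grasp point. The pads swing forward as they close: fully open they stand 13 mm farther back than shut.
Start: joints at [1.18, 0.48, 1.596, -0, 1.065, -0.047], TCP at [0.219, 0.612, 0.239] pointing down, gripper open.
Joint ranges: [-2.75, 2.75], [-0.82, 2.05], [0.23, 2.67], [-1.56, 4.7], [0.09, 2.69], [-2.92, 2.92]. Speed limits (rad/s): [1.89, 1.89, 2.39, 3.01, 3.01, 3.01].

INTERFACE

Orientations are given as [roll, pitch, yaw] about the fixed x, y, z axes, in that order (R = Rz(yaw) Ry(pitch) Rx(roll)).
In Python, from plant import * gives the robot as it stands.
- The arm moves only by the tool play_rows, never from a script. Its argument "moves" is a list of rows, each a list of 5 numbers: the shift along the world's x, y, z in mm, then the turn about the world's z in rad, then the closure, from 0 (fully open) to 1 (shut). In form: [[dx, dy, dz, turn, gripper], ...]. A call has 1 to 10 rows; each row shifts and turns the pose as measured when the row begins; what a row does not reach is not made up. A row lasts 1/12 s, in which the tool goes at most 41.7 mm and 7.16 degrees, less where a joint would pass 70% of its speed; a pose out of reach is approached as far as the arm can. A call is refused whole if a number of a shift passes 41.7 or a number of a turn 0.125, either way. A call with a gripper value outside its range is refused whole. The fingers move at their own pace and stop on an object; "newtons" is the grip in N (left out, the last holds). Time passes only in rows, so rows that do not move let the fingers close. It gives the time, the measured TCP pose, the force and the opening at its end, in the units of the state.
- get_state(): the state, without advancing time (a new reading comes with each control period).
- grab_frame(name): name is "scene" or "top" or "wrist"; returns a dict with "color" (480x640x3 uint8, red, green, blue), "mtx" (3x3 intrinsics, pixels), "R" (3x3) and "t" (3): a world point X has camera coordinates R X + t. Camera axes: x right, y down, z forward; pixel columns grow to the right and rows downward; lengths in m; the calibration is good to about 2 mm. The wrist camera is an equidistant fisheye: a pixel r from the principal point sees the ray r / f radians off the axis. A picture is of the moment at which its call begins. There is no depth.
- job_done(): hands the job in, once; it reports no verdict.
The state is a dict: "time_s": time; "qpos": joint angles; "qvel": joint speeds; "tau": joint torques, N m; "eef_pos": TCP position; "eef_rot": TCP orientation; "contact_force": force on the tool from outside, world axes, zero at the start; "wrist_torque": the same for the moment, N m; "grip_width": opening from 0.0 (shut) to 1.0 (fully open).
Only numpy, scipy, OpenCV 4.12 (cv2) and the standard library are available. Lean on these libraries where they do the work, as an engineer would, in place of code of your own. Each camera call takes 0.05 s, during which the arm holds its last target.

TASK

Get the flow tester running: take the longest of the three reference cartridges out of the grey rack, drop it end-down into the round well on top of the tester and let go of it. Then draw the flat enable key from its stand, pass its blade down through the narrow guard slot of the tester and press the spring plunger inside about half-way down or further; it is a dead-man key, so finish while still gripping the key and holding the plunger down. Leave the two short cartridges and the other things on the bench where they are.

Things in the scene. Friction and masses are not known exactly. Their poses are not given: they have to be found in the camera images.
- tester: the flow tester, a fixed white box 140 (x) x 200 (y) x 100 mm high with an aluminium top; origin under its centre, z up. Its top has two openings side by side along its y axis: the round well (+y side) and the narrow slot (-y side). A small white pointer on its -x face, beside the slot, goes down with the plunger
- well (a point): centre of the well's mouth, at the tester's top (100 mm above the bench): a round hole 24 mm across (22.5 mm further down), flat bottom 60 mm below the mouth; axes as the tester's
- slot (a point): centre of the guard slot's mouth, at the tester's top (100 mm above the bench): a slot 38 mm long (along the tester's y) and 12 mm wide (along its x) with square edges, through a 20 mm thick plate; free space below down to the plunger, whose flat top waits 45 mm below the mouth; axes as the tester's
- plunger (a joint): how far the spring plunger under the slot is pressed down, m: 0 at rest (its top 45 mm below the slot's mouth), stop at 0.020; takes about 1.5 N to start, 4.5 N at 0.010 and 7.5 N at 0.020; it springs back up
- rack: the fixed grey cartridge rack, a block 60 (x) x 170 (y) x 50 mm high; origin under its centre. Three holes of 24 mm, 40 mm deep, in a row along its y axis at -55, 0 and +55 mm
- cart_long: the longest reference cartridge: a plain aluminium cylinder 20 mm across and 110 mm long, about 70 g, standing upright in one of the rack's holes with its top about 120 mm above the bench; origin at the centre of its lower end, z along it to the top
- cart_foot (a point): centre of the lower end of the long cartridge (slightly bevelled)
- cart_short_a: a short cartridge, 20 mm across and 75 mm long, in the rack (top about 85 mm above the bench); origin at its lower end
- cart_short_b: the other short cartridge, same size, in the rack
- stand: the key's fixed grey stand, 60 (x) x 80 (y) x 60 mm high on a plate 80 x 100 x 5 mm; origin under its centre. The key's blade stands in its pocket, 14 mm (x) x 40 mm (y), 45 mm deep
- key: the enable key, about 90 g, standing upright: a flat steel blade 36 mm wide (its y) and 10 mm thick (its x), 85 mm long, its lowest 12 mm tapering to 31 x 6 mm at the end, with a black grip head on top 46 mm wide (y), 16 mm thick (x), 32 mm high; 117 mm in all. Origin at the centre of the blade's lower end, z up to the head. The same either way round
- key_foot (a point): centre of the lower end of the key's blade (same point as the key's origin)
- key_head (a point): centre of the key's grip head, 101 mm above the lower end; pinch it across its 16 mm thickness (the key's x)
- fitting: a small blue stepped hose fitting, 36 mm wide, 32 mm high, standing near the key stand; origin under its centre
- collar: a loose grey ring, 40 mm wide, 14 mm high, lying near the rack; origin under its centre
- driver: a screwdriver with yellow handle lying on the bench near the robot; about 200 mm long; origin under its middle
- cap: a blue stepped end cap, 52 mm wide, 26 mm high, on the bench near the robot; origin under its centre
- vial: a closed white plastic jar, 44 mm wide, 70 mm high, at the right of the bench; origin under its centre

How it is judged:
On the way, in this order (a step that is already met when the one before it is completed fails the run):
1. the long cartridge stands in the well of the tester, let go (horizontal distance between cart_foot and well below 0.006 m and z of cart_foot in the frame of well below -0.05 m and angle between cart_long's own z axis and vertical below 0.15 rad and contact force between the fingers and cart_long below 0.1 N), for 0.2 s.
2. the key's blade has passed through the guard slot (horizontal distance between key_foot and slot below 0.006 m and z of key_foot in the frame of slot below -0.025 m and angle between the z axis of key and the z axis of tester, either way round below 0.15 rad), for 0.1 s.
At the end, for the whole second after the job is handed in: Long cartridge let go in the well: foot within 6 mm of its axis, over 50 mm deep, tilt under 0.15 rad. Key upright within 0.15 rad, foot within 6 mm of the slot centre and over 48 mm deep, plunger pressed over 7 mm, key still and gripped: grasp point within 30 mm of the head centre, over 1 N (all of step 1 and horizontal distance between key_foot and slot below 0.006 m and z of key_foot in the frame of slot below -0.048 m and angle between the z axis of key and the z axis of tester, either way round below 0.15 rad and value of joint plunger above 0.007 m and contact force between the fingers and key above 1 N and distance between the grasp point and key_head below 0.03 m and linear speed of key below 0.02 m/s); the arm keeps its last pose, push and grip.
It fails at once if a short cartridge is taken out of the rack or displaced by more than 30 mm (distance of any of cart_short_a, cart_short_b from where it was at the start of the episode above 0.03 m).
It fails at once if another thing on the bench is displaced by more than 40 mm (distance of any of fitting, collar, driver, cap, vial from where it was at the start of the episode above 0.04 m).
It also fails if it takes over 64 s, if anything falls off the work surface, if the arm or the gripper's body presses on something with over 40 N, if the wrist force passes 120 N, or if a joint passes its speed limit or range.

## Working session

There is one attempt and no reset: what is moved stays moved. The work goes in short steps, Python scripts to look and compute and a tool call to move; the robot and the scene stay as the last step left them, time stands still between calls to the robot, and variables do not carry over. Pictures are saved under pics/ and viewed, and the job is handed in when it is done.

Besides the shell and the picture viewer there is one more tool, called after "Request:" as a command line: name --pt "numbers of a row" for each row, then --argument value for the rest. play_rows: Moves the arm, as the interface text tells. Its arguments: {"type":"object","properties":{"moves":{"type":"array"},"newtons":{"type":"number"}},"required":["moves"]}

```bash
mkdir -p pics; ls; python3 - <<'E'
from plant import *
import cv2
s=get_state(); print({k:(v if not hasattr(v,'round') else v) for k,v in s.items()})
for n in ["scene","top","wrist"]:
    f=grab_frame(n); cv2.imwrite(f"pics/{n}0.png",f["color"][:,:,::-1])
    print(n,f["mtx"],f["R"],f["t"])
E
```

```text
pics
{'time_s': 0.0, 'qpos': array([ 1.18040582e+00,  4.80856966e-01,  1.59685674e+00,  1.23905959e-05,
        1.06508326e+00, -4.66123909e-02]), 'qvel': array([ 0.00108833, -0.00127345, -0.00088629,  0.00286873,  0.0002673 ,
       -0.00065796]), 'tau': array([ 5.22478458e-04, -9.50649047e+01, -4.30195141e+01, -1.78322016e-04,
        1.22688152e-02,  8.72147257e-05]), 'eef_pos': array([0.21891598, 0.6116123 , 0.23866246]), 'eef_rot': array([-1.62640315,  1.56959196, -1.97018727]), 'contact_force': array([ 0.13629298, -0.28959041,  0.13262496]), 'wrist_torque': array([ 0.06126352, -0.03492977,  0.00255492]), 'grip_width': 0.9992786152516812}
scene [[455.61361521   0.         319.09590333]
 [  0.         455.61361521 240.63894086]
 [  0.           0.           1.        ]] [[-0.79048391  0.61247506 -0.00308107]
 [ 0.48460504  0.62235778 -0.61467777]
 [-0.37455727 -0.48738599 -0.78877231]] [ 0.42088608 -0.14689345  1.11279137]
top [[473.79180885   0.         323.01992219]
 [  0.         473.79180885 227.19912488]
 [  0.           0.           1.        ]] [[ 0.01343287 -0.99983863  0.01192756]
 [-0.99701811 -0.01429961 -0.07583146]
 [ 0.07598978 -0.01087336 -0.99704931]] [-0.06427693  0.49152469  0.93013297]
wrist [[371.64829954   0.         319.16044966]
 [  0.         371.64829954 240.16169383]
 [  0.           0.           1.        ]] [[ 0.33596157  0.94187516 -0.00100218]
 [ 0.90861029 -0.32381552  0.26376287]
 [ 0.24810717 -0.08952478 -0.96458703]] [-0.64987483 -0.03503374  0.37827717]
```

View pics/scene0.png

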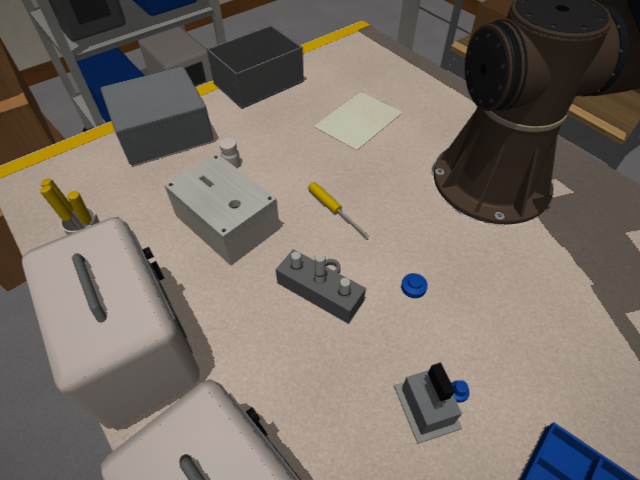

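View pics/top0.png

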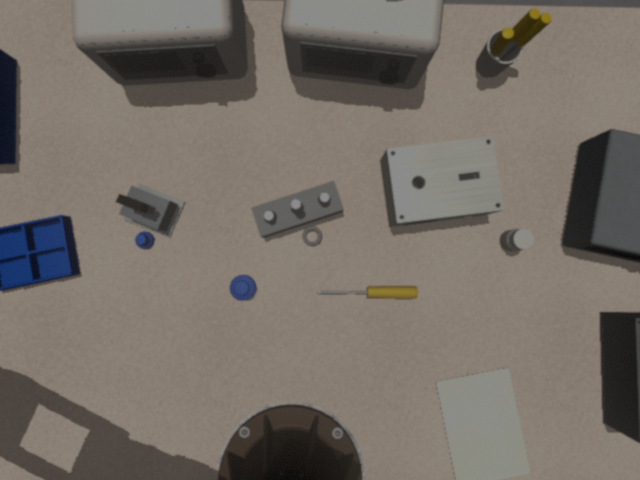

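View pics/wrist0.png

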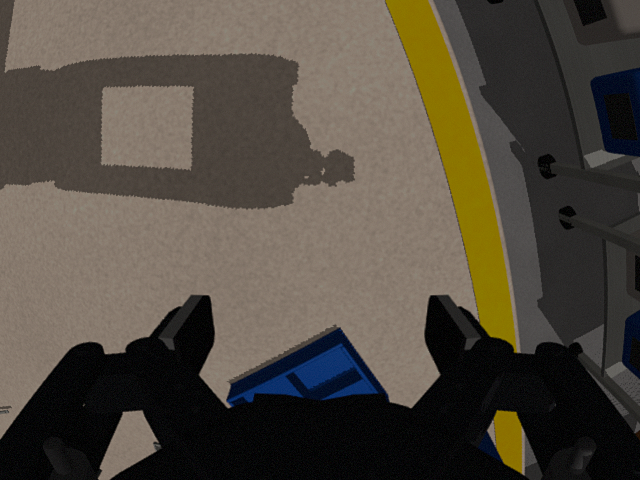

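```bash
python3 - <<'E'
import cv2,numpy as np
t=cv2.imread("pics/top0.png"); s=cv2.imread("pics/scene0.png")
def c(im,x,y,w,h,k): return cv2.resize(im[y:y+h,x:x+w],None,fx=k,fy=k,interpolation=cv2.INTER_CUBIC)
a=np.vstack([np.hstack([c(t,245,175,105,75,3.8),c(t,110,175,105,75,3.8)]),c(t,375,130,133,100,6)[:300*2,:][:, :798] if 0 else cv2.resize(t[130:235,375:515],(798,300*1))]) if 0 else None
cv2.imwrite("pics/a.png",c(t,245,175,105,75,7))
cv2.imwrite("pics/b.png",c(t,110,175,80,80,7))
cv2.imwrite("pics/c.png",c(t,375,130,133,100,6))
cv2.imwrite("pics/d.png",c(s,160,140,220,190,3))
cv2.imwrite("pics/e.png",c(s,390,355,90,90,6))
E
```

```text
(no output)
```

View pics/a.png

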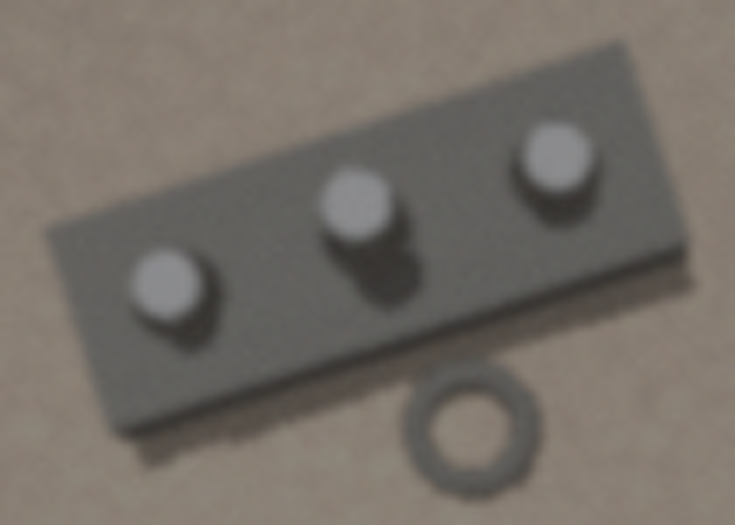

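View pics/b.png

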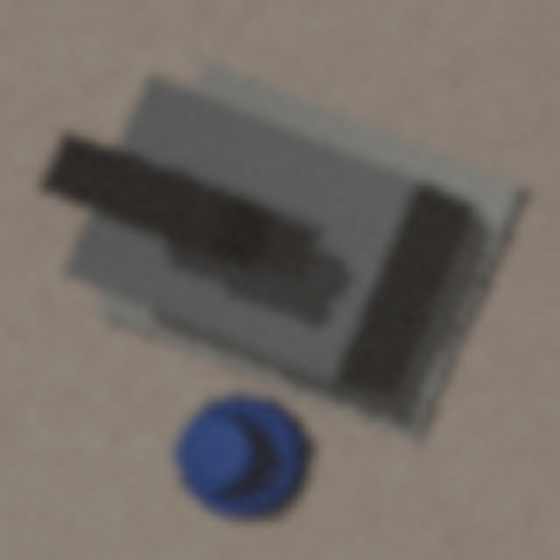

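View pics/c.png

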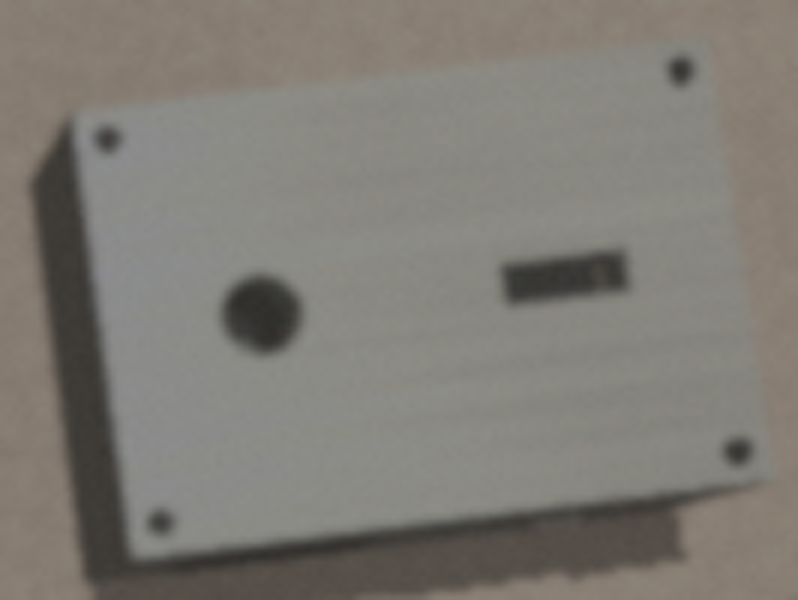

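View pics/d.png

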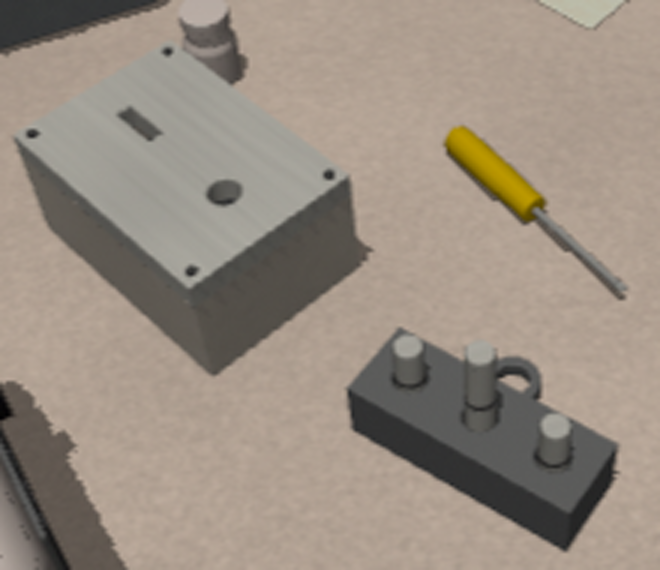

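View pics/e.png

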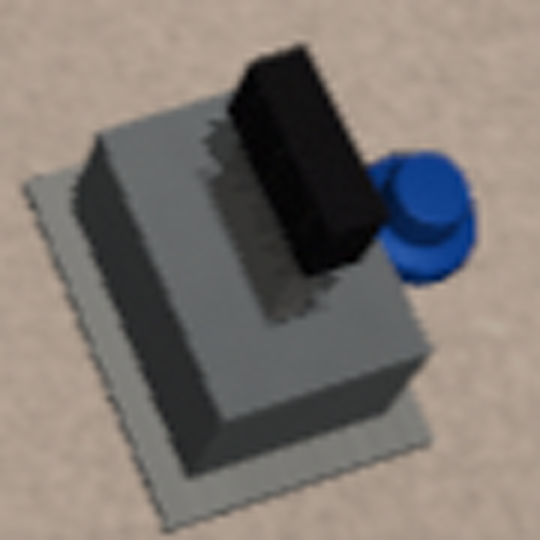

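```bash
cat > h.py <<'E'
import cv2,numpy as np
def cast(f,px,z):
    K,R,t=f["mtx"],np.array(f["R"]),np.array(f["t"])
    d=R.T@np.linalg.inv(K)@np.array([px[0],px[1],1.]); C=-R.T@t
    return C+d*(z-C[2])/d[2]
def blobs(im,x,y,w,h,lo,hi,amin,k=4):
    g=cv2.cvtColor(im,cv2.COLOR_RGB2GRAY) if im.ndim==3 else im
    g=cv2.resize(g[y:y+h,x:x+w],None,fx=k,fy=k,interpolation=cv2.INTER_CUBIC)
    m=((g>=lo)&(g<=hi)).astype(np.uint8)
    cs,_=cv2.findContours(m,cv2.RETR_EXTERNAL,cv2.CHAIN_APPROX_NONE)
    out=[]
    for c in cs:
        a=cv2.contourArea(c)/k/k
        if a<amin: continue
        M=cv2.moments(c); ce=np.array([M['m10'],M['m01']])/M['m00']
        tr=lambda p:(np.array(p)+.5)/k-.5+[x,y]
        out.append((a,tr(ce),tr(cv2.boxPoints(cv2.minAreaRect(c)))))
    return out
E
python3 - <<'E'
from plant import *
from h import *
np.set_printoptions(precision=4,suppress=True)
f=grab_frame("top");s=grab_frame("scene")
T=f["color"];S=s["color"]
def g(f,n,*a,z):
    for b in blobs(f["color"],*a):
        print(n,round(b[0],1),b[1],cast(f,b[1],z)[:2],"box",[list(cast(f,p,z)[:2].round(4)) for p in b[2]])
gt=cv2.cvtColor(T,cv2.COLOR_RGB2GRAY);gs=cv2.cvtColor(S,cv2.COLOR_RGB2GRAY)
print(gt[182,405:430:3],gt[176,455:485:3],gt[205,285:307:2],gs[204,225:245:2],gs[258:275:2,320],gs[380:392,440],gt[205,115:140:2])
g(f,"well",408,170,25,25,0,95,20,z=.1)
g(f,"slot",452,166,36,22,0,108,20,z=.1)
g(f,"screws",385,135,115,85,0,95,5,z=.1)
g(f,"carts",255,185,85,45,122,255,20,z=.12)
g(s,"Swell",222,194,25,20,0,105,20,z=.1)
g(s,"Sslot",195,170,25,22,0,110,20,z=.1)
E
```

```text
[138 138 118  55  47  47  60 130 138] [135 108  57  57  56  56  59  62  95 134] [ 96  96  98 119 139 139 138 131  74  84  96] [160 155  81  72  83  91  92  88 156 160] [163 163  97  91  92  92  92  92  92] [18 18 18 15 12  8  7  7  6  7  6  7] [126 128 124 114  78  56  46  44  42  41  43  46  45]
well 120.7 [418.1864 181.9184] [ 0.5727 -0.2315] box [[np.float64(0.5838), np.float64(-0.2198)], [np.float64(0.5842), np.float64(-0.243)], [np.float64(0.5613), np.float64(-0.2429)], [np.float64(0.561), np.float64(-0.2198)]]
slot 147.6 [468.7277 175.7678] [ 0.5857 -0.3254] box [[np.float64(0.5899), np.float64(-0.3047)], [np.float64(0.5955), np.float64(-0.3444)], [np.float64(0.5816), np.float64(-0.346)], [np.float64(0.576), np.float64(-0.3063)]]
screws 8.2 [401.2981 216.6371] [ 0.5077 -0.2002] box [[np.float64(0.5105), np.float64(-0.1971)], [np.float64(0.5106), np.float64(-0.2031)], [np.float64(0.505), np.float64(-0.2031)], [np.float64(0.5049), np.float64(-0.1972)]]
screws 240.8 [468.1715 216.6428] [ 0.5095 -0.3236] box [[np.float64(0.5059), np.float64(-0.249)], [np.float64(0.5214), np.float64
[... 2322 characters left out ...]
532), np.float64(-0.0505)]]
carts 627.0 [275.325  191.3577] [0.5481 0.0303] box [[np.float64(0.5597), np.float64(0.0677)], [np.float64(0.5614), np.float64(-0.0424)], [np.float64(0.5247), np.float64(-0.043)], [np.float64(0.5231), np.float64(0.0668)]]
Swell 69.2 [234.1926 203.8627] [ 0.5723 -0.2318] box [[np.float64(0.5756), np.float64(-0.2484)], [np.float64(0.5577), np.float64(-0.2345)], [np.float64(0.5693), np.float64(-0.2155)], [np.float64(0.587), np.float64(-0.2292)]]
Sslot 63.4 [206.0877 180.9516] [ 0.5851 -0.3257] box [[np.float64(0.5936), np.float64(-0.3429)], [np.float64(0.5825), np.float64(-0.3494)], [np.float64(0.5767), np.float64(-0.3088)], [np.float64(0.5877), np.float64(-0.3027)]]
```

```bash
python3 - <<'E'
import cv2,numpy as np
t=cv2.imread("pics/top0.png"); s=cv2.imread("pics/scene0.png")
def c(im,x,y,w,h,k,g): 
    z=cv2.resize(im[y:y+h,x:x+w],None,fx=k,fy=k,interpolation=cv2.INTER_CUBIC).astype(float)
    return np.clip(255*(z/g),0,255).astype(np.uint8)
cv2.imwrite("pics/f.png",np.hstack([c(t,112,186,46,40,8,80),c(s,420,355,40,54,8*40/54*1.0,50)[:320,:]]) if 0 else c(t,112,186,56,40,14,80))
cv2.imwrite("pics/g.png",c(s,420,358,40,46,13,50))
E
```

```text
(no output)
```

View pics/f.png

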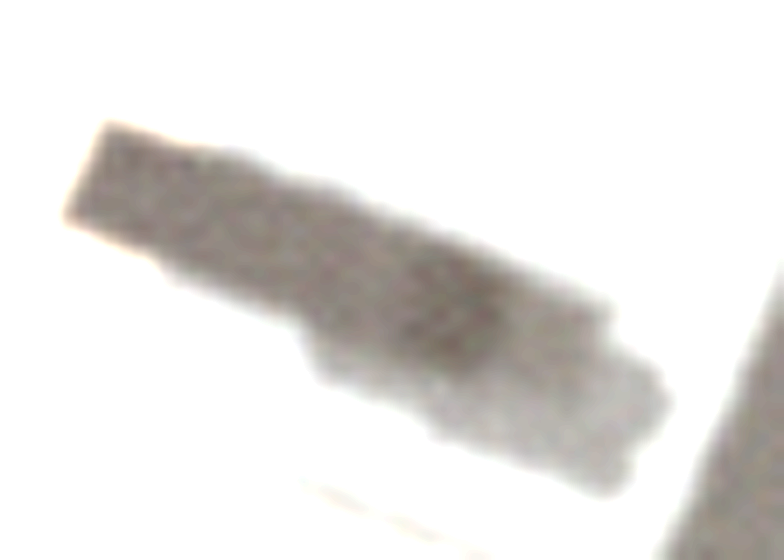

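View pics/g.png

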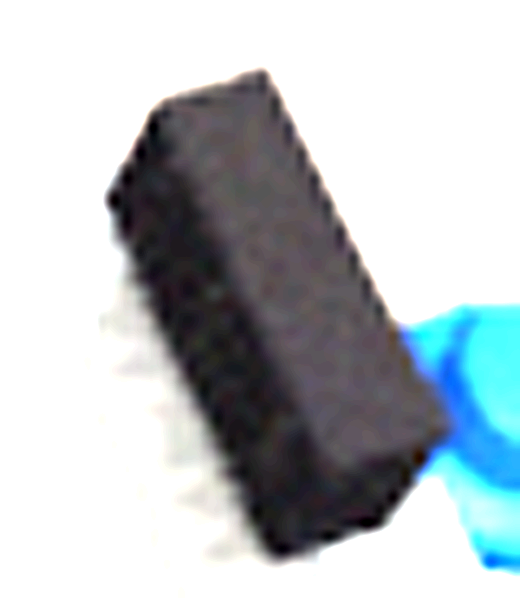

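```bash
python3 - <<'E'
from plant import *
from h import *
np.set_printoptions(precision=4,suppress=True)
f=grab_frame("top");s=grab_frame("scene")
P=np.array([cast(s,((u+.5)/13-.5+420,(v+.5)/13-.5+358),.132)[:2] for u,v in [(263,70),(158,108),(322,465),(450,428)]])
print("key scene",P,P.mean(0),np.linalg.norm(P[0]-P[3]),np.linalg.norm(P[1]-P[2]),np.linalg.norm(P[0]-P[1]))
r=cv2.minAreaRect(P.astype(np.float32)*1000);print(r)
Q=np.array([cast(f,((u+.5)/14-.5+112,(v+.5)/14-.5+186),.132)[:2] for u,v in [(105,122),(68,215),(455,375),(505,270)]])
print("key top",Q,Q.mean(0));print(cv2.minAreaRect(Q.astype(np.float32)*1000))
# stand top z=.06, crop b k=7 off(110,175)
B=np.array([cast(f,((u+.5)/7-.5+110,(v+.5)/7-.5+175),.06)[:2] for u,v in [(150,77),(68,270)]]);print("stand +y edge",B, np.linalg.norm(B[0]-B[1]))
E=np.array([cast(s,((u+.5)/6-.5+390,(v+.5)/6-.5+355),.06)[:2] for u,v in [(100,135),(225,420),(432,350)]]);print("stand scene",E,(E[0]+E[2])/2, E[1]-E[0],E[2]-E[1])
for n,w in (("s",s),):
  for z,(x,y,ww,hh) in ((.12,(312,253,16,16)),):
    gg=cv2.cvtColor(w["color"],cv2.COLOR_RGB2GRAY); print(gg[y:y+hh,x:x+ww])
st=get_state()
from scipy.spatial.transform import Rotation as Ro
R=Ro.from_euler('xyz',st["eef_rot"]).as_matrix();print(R)
E
```

```text
key scene [[0.5084 0.2672]
 [0.5214 0.2629]
 [0.5374 0.3031]
 [0.523  0.309 ]] [0.5226 0.2856] 0.04427436818639171 0.043216158884458816 0.013680464789773533
((523.070068359375, 285.5414733886719), (44.2744026184082, 15.53846263885498), 70.74952697753906)
key top [[0.5369 0.3045]
 [0.525  0.3086]
 [0.5055 0.2592]
 [0.5189 0.2535]] [0.5216 0.2815]
((521.0502319335938, 281.426513671875), (54.057342529296875, 14.51437759399414), 70.53132629394531)
stand +y edge [[0.5641 0.3128]
 [0.5106 0.3327]] 0.057107381752176486
stand scene [[0.5357 0.2384]
 [0.5635 0.3121]
 [0.508  0.3329]] [0.5219 0.2856] [0.0277 0.0738] [-0.0554  0.0207]
[[164 165 168 171 171 167 163 162 163 165 165 165 165 165 166 167]
 [164 164 166 168 167 164 164 166 166 167 167 166 165 166 166 166]
 [161 160 152 151 165 167 167 167 166 165 164 164 164 165 166 165]
 [156 157 147 143 167 166 166 165 164 164 164 162 145 140 167 165]
 [157 160 152 147 165 164 164 163 162 162 163 163 148 143 166 164]
 [163 164 148 138 163 163 162 162 163 163 164 164 138 124 166 165]
 [118 150 142 116 154 163 164 164 164 163 163 156 122  97 130 121]
 [ 94 108 106  88 125 154 162 163 163 162 155 126  83  78  96  94]
 [ 91  93  88  79  94 110 125 137 132 122 110  88  73  77  92  93]
 [ 92  91  85  79  87  93  96  97  96  94  89  81  74  80  87  73]
 [ 92  91  85  78  86  87  85  93  92  90  88  81  75  72  66  50]
 [ 92  92  86  79  86  91  91  93  92  90  87  82  72  56  45  44]
 [ 92  92  85  79  86  92  92  93  92  90  86  80  68  50  41  52]
 [ 92  92  85  78  87  92  92  93  92  89  87  80  73  69 113 154]
 [ 91  92  85  78  86  92  93  94  93  90  87  80  73  78  96 117]
 [ 92  91  85  78  87  91  93  93  92  90  86  80  73  79  92  94]]
[[-0.0001  0.337   0.9415]
 [-0.0002  0.9415 -0.337 ]
 [-1.     -0.0003 -0.    ]]
```

Request:
play_rows --pt "15 -31 0 -0.045 0" --pt "15 -31 0 -0.045 0" --pt "15 -31 0 -0.045 0" --pt "15 -31 0 -0.045 0" --pt "15 -31 0 -0.045 0" --pt "15 -31 0 -0.045 0" --pt "15 -31 0 -0.045 0" --pt "15 -31 0 -0.045 0" --pt "15 -31 0 -0.045 0" --pt "15 -31 0 -0.045 0" --newtons 40

```text
time_s: 1.18
eef_pos: [0.3696, 0.2943, 0.2388]
eef_rot: [1.715, 1.567, 0.911]
contact_force: [0.7, 0.3, 0.5]
grip_width: 1.0
```

Request:
play_rows --pt "15 -31 0 -0.045 0" --pt "15 -31 0 -0.045 0" --pt "15 -31 0 -0.045 0" --pt "15 -31 0 -0.045 0" --pt "15 -31 0 -0.045 0" --pt "15 -31 0 -0.045 0" --pt "15 -31 0 -0.045 0" --pt "15 -31 0 -0.045 0" --pt "15 -31 0 -0.045 0" --pt "15 -31 0 -0.045 0"

```text
time_s: 2.02
eef_pos: [0.5243, -0.033, 0.2411]
eef_rot: [1.486, 1.561, 0.208]
contact_force: [1.4, 1.3, 0.4]
grip_width: 0.999
```

```bash
cat >> h.py <<'E'
def fish(f,X):
    K,R,t=f["mtx"],np.array(f["R"]),np.array(f["t"]); c=R@np.array(X)+t
    th=np.arctan2(np.hypot(c[0],c[1]),c[2]); u=c[:2]/np.hypot(c[0],c[1])
    return K[0,0]*th*u+K[:2,2]
def fcast(f,px,z):
    K,R,t=f["mtx"],np.array(f["R"]),np.array(f["t"]); d=np.array(px)-K[:2,2]; r=np.hypot(*d); th=r/K[0,0]
    v=np.r_[d/r*np.sin(th),np.cos(th)]; w=R.T@v; C=-R.T@t
    return C+w*(z-C[2])/w[2]
def st():
    from plant import get_state
    from scipy.spatial.transform import Rotation as Ro
    s=get_state(); R=Ro.from_euler('xyz',s["eef_rot"]).as_matrix()
    print("t",round(s["time_s"],2),"p",s["eef_pos"].round(4),"jaw",np.arctan2(R[1,1],R[0,1]).round(4),"xaxis",R[:,0].round(4),"F",s["contact_force"].round(2),"M",s["wrist_torque"].round(3),"w",round(s["grip_width"],3))
E
python3 - <<'E'
from plant import *
from h import *
st(); f=grab_frame("wrist"); cv2.imwrite("pics/w1.png",f["color"][:,:,::-1])
print(fish(f,[.527,-.006,.12]),fish(f,[.5726,-.2316,.1]))
E
```

```text
t 2.02 p [ 0.5243 -0.033   0.2411] jaw 0.2933 xaxis [ 0.0092  0.0019 -1.    ] F [1.45 1.27 0.44] M [-0.03 -0.02 -0.  ] w 0.999
[332.04175241 201.30964364] [306.08111583 429.45268529]
```

View pics/w1.png

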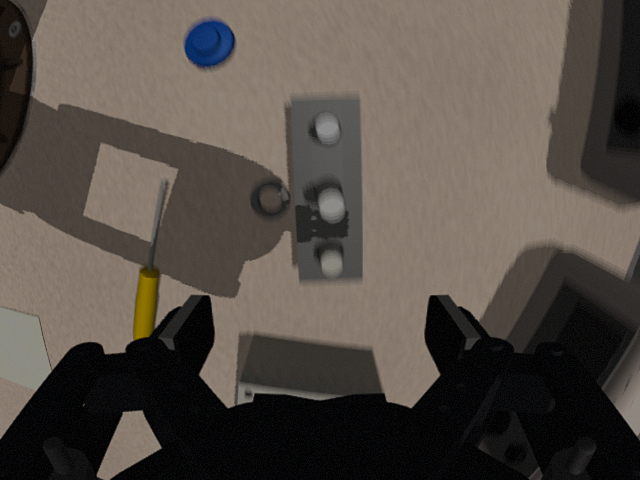

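Request:
play_rows --pt "1 14 0 0.02 0" --pt "1 13 0 0.02 0" --pt "0 0 0 0 0" --pt "0 0 0 0 0" --pt "0 0 0 0 0"

```text
time_s: 2.48
eef_pos: [0.5302, -0.0108, 0.2411]
eef_rot: [1.257, 1.559, 0.014]
contact_force: [0.2, -0.7, -0.7]
grip_width: 1.005
```

```bash
python3 - <<'E'
from plant import *
from h import *
st(); f=grab_frame("wrist"); cv2.imwrite("pics/w2.png",f["color"][:,:,::-1])
print(fish(f,[.527,-.006,.12]))
im=cv2.resize(f["color"][130:300,230:420,::-1],None,fx=3.5,fy=3.5,interpolation=cv2.INTER_CUBIC);cv2.imwrite("pics/w2c.png",im)
for b in blobs(f["color"],280,150,90,130,150,255,100): print(b[0],b[1],fcast(f,b[1],.12))
E
```

```text
t 2.48 p [ 0.5302 -0.0108  0.2411] jaw 0.3277 xaxis [ 1.190e-02  2.000e-04 -9.999e-01] F [ 0.24 -0.73 -0.72] M [ 0.014  0.03  -0.047] w 1.005
[314.71543674 227.90219531]
```

View pics/w2c.png

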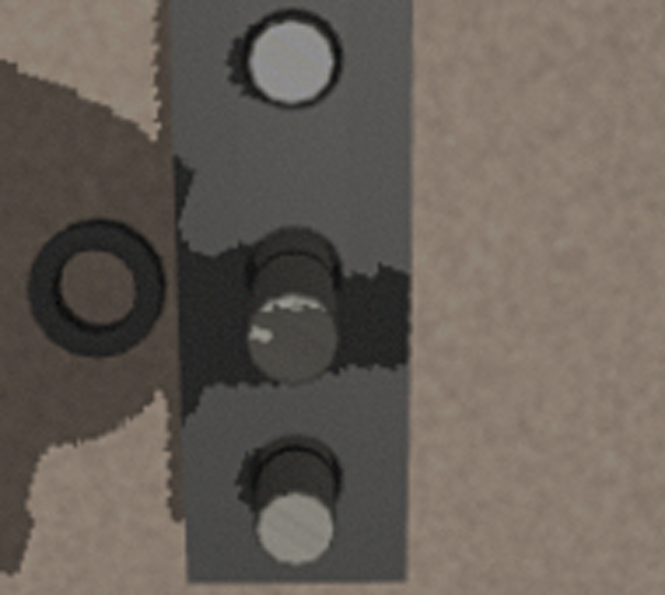

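Request:
play_rows --pt "-2 3 -25 0 0" --pt "-1 2 -25 0 0" --pt "0 0 -25 0 0" --pt "0 0 -25 0 0" --pt "0 0 -25 0 0" --pt "0 0 0 0 0" --pt "0 0 0 0 0"

```text
time_s: 3.12
eef_pos: [0.527, -0.0023, 0.1148]
eef_rot: [1.218, 1.553, -0.018]
contact_force: [0.4, 0.8, -0.2]
grip_width: 0.999
```

```bash
python3 - <<'E'
from plant import *
from h import *
st(); f=grab_frame("wrist"); cv2.imwrite("pics/w3.png",f["color"][:,:,::-1])
print(fish(f,[.527,-.006,.12]))
E
```

```text
t 3.12 p [ 0.527  -0.0023  0.1148] jaw 0.3344 xaxis [ 1.800e-02 -3.000e-04 -9.998e-01] F [ 0.44  0.81 -0.25] M [-0.011 -0.001  0.062] w 0.999
[315.37690852 326.26081974]
```

View pics/w3.png

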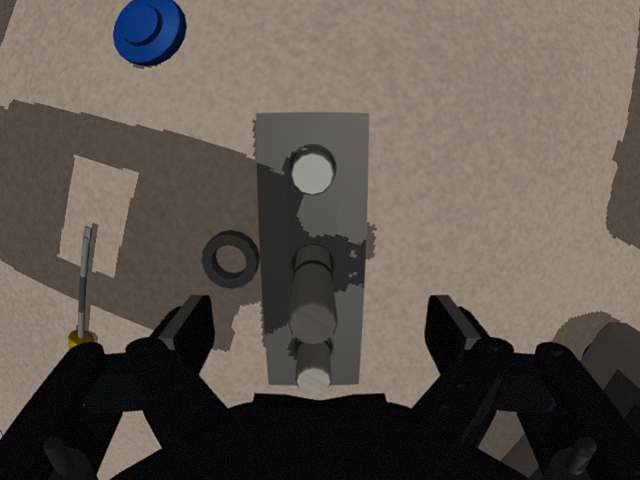

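Request:
play_rows --pt "0 -2 -15 0 0" --pt "0 -1 -13 0 0" --pt "0 0 0 0 0" --pt "0 0 0 0 0.9" --pt "0 0 0 0 0.9" --pt "0 0 0 0 0.9" --pt "0 0 0 0 0.9" --pt "0 0 0 0 0.9" --pt "0 0 0 0 0.9" --pt "0 0 0 0 0.9"

```text
time_s: 4.0
eef_pos: [0.5306, -0.0051, 0.0974]
eef_rot: [1.185, 1.543, -0.05]
contact_force: [-4.0, -1.4, 2.7]
grip_width: 0.225
```

```bash
python3 - <<'E'
from plant import *
from h import *
st(); f=grab_frame("wrist"); cv2.imwrite("pics/w4.png",f["color"][:,:,::-1])
E
```

```text
t 4.0 p [ 0.5306 -0.0051  0.0974] jaw 0.3362 xaxis [ 0.0275 -0.0014 -0.9996] F [-4.03 -1.42  2.74] M [-0.397  0.954 -0.002] w 0.225
```

View pics/w4.png

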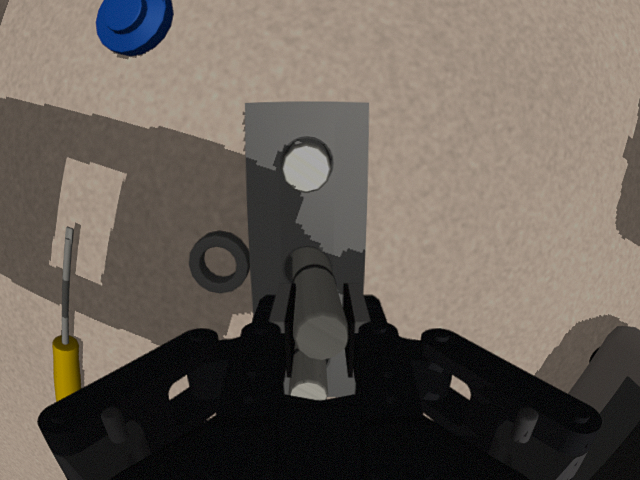

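Request:
play_rows --pt "0 0 20 0 0.9" --pt "0 0 40 0 0.9" --pt "0 0 40 0 0.9" --pt "0 0 30 0 0.9" --pt "0 0 0 0 0.9"

```text
time_s: 4.47
eef_pos: [0.5263, -0.005, 0.231]
eef_rot: [1.182, 1.552, -0.053]
contact_force: [2.3, 0.0, -0.3]
grip_width: 0.222
```

```bash
python3 - <<'E'
from plant import *
from h import *
st(); f=grab_frame("scene"); cv2.imwrite("pics/s5.png",f["color"][:,:,::-1]); st()
E
```

```text
t 4.47 p [ 0.5263 -0.005   0.231 ] jaw 0.3361 xaxis [ 0.0192 -0.001  -0.9998] F [ 2.25  0.04 -0.35] M [ 0.011 -0.079  0.014] w 0.222
t 4.52 p [ 0.5257 -0.005   0.229 ] jaw 0.336 xaxis [ 1.780e-02 -9.000e-04 -9.998e-01] F [ 0.34 -0.77 -0.18] M [ 0.029 -0.061 -0.031] w 0.221
```

View pics/s5.png

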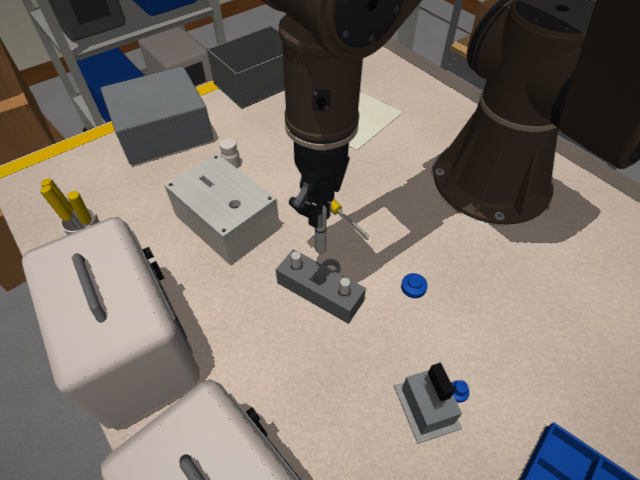

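Request:
play_rows --pt "3 -15 0 0 0.9" --pt "6 -30 0 0 0.9" --pt "6 -30 0 0 0.9" --pt "6 -30 0 0 0.9" --pt "6 -30 0 0 0.9" --pt "6 -30 0 0 0.9" --pt "6 -30 0 0 0.9" --pt "4 -20 0 0 0.9" --pt "0 0 0 0 0.9" --pt "0 0 0 0 0.9"

```text
time_s: 5.35
eef_pos: [0.5648, -0.2281, 0.2206]
eef_rot: [1.552, 1.561, 0.32]
contact_force: [0.1, 0.6, -0.9]
grip_width: 0.221
```

```bash
python3 - <<'E'
from plant import *
from h import *
st(); 
for n in ("wrist","scene","top"):
    f=grab_frame(n); cv2.imwrite(f"pics/{n}6.png",f["color"][:,:,::-1])
    if n=="wrist": print(fish(f,[.5726,-.2316,.1]))
s=cv2.imread("pics/scene6.png"); cv2.imwrite("pics/scene6c.png",cv2.resize(s[110:250,160:300],None,fx=4,fy=4,interpolation=cv2.INTER_CUBIC))
st()
E
```

```text
t 5.35 p [ 0.5648 -0.2281  0.2206] jaw 0.3387 xaxis [ 0.0092  0.003  -1.    ] F [ 0.08  0.62 -0.94] M [ 0.012  0.03  -0.026] w 0.221
[325.76666555 244.30226663]
t 5.5 p [ 0.5649 -0.2266  0.2213] jaw 0.3407 xaxis [ 0.0096  0.0029 -0.9999] F [ 0.06  0.15 -0.7 ] M [-0.006 -0.03   0.035] w 0.221
```

View pics/wrist6.png

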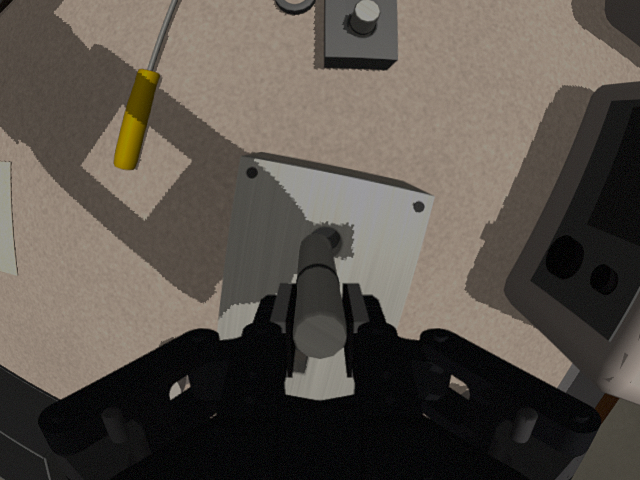

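View pics/scene6c.png

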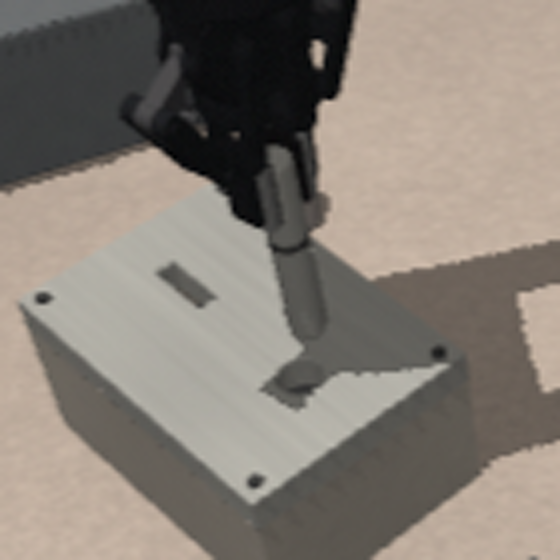

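View pics/top6.png

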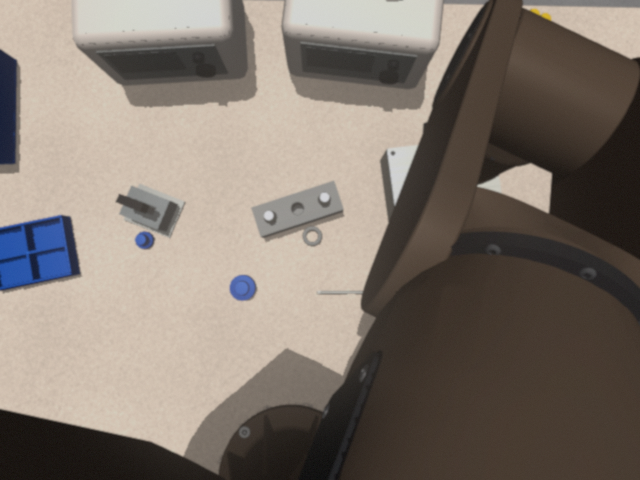

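```bash
python3 - <<'E'
from plant import *
from h import *
f=grab_frame("wrist");s=grab_frame("scene")
def pr(f,X):
    c=f["mtx"]@(np.array(f["R"])@np.array(X)+f["t"]); return c[:2]/c[2]
P=np.array([.5649,-.2266,.2213]); ax=np.array([.0096,.0029,-1])
for off in (-23,87): 
    X=P+ax*off/1000; print(X,fish(f,X),(pr(s,X)-[160,110])*4)
a=f["color"][200:320,260:380,::-1];cv2.imwrite("pics/w6c.png",np.clip(cv2.resize(a,None,fx=5,fy=5,interpolation=cv2.INTER_CUBIC)*1.6,0,255).astype(np.uint8)); st()
E
```

```text
[ 0.5646792 -0.2266667  0.2443   ] [317.98959829 341.81711796] [269.10831435 156.57881358]
[ 0.5657352 -0.2263477  0.1343   ] [318.56557679 250.06472118] [303.48084898 328.98028095]
t 5.6 p [ 0.5653 -0.2264  0.2219] jaw 0.3414 xaxis [ 0.0104  0.0025 -0.9999] F [-0.57  0.23 -1.05] M [-0.009 -0.     0.006] w 0.22
```

View pics/w6c.png

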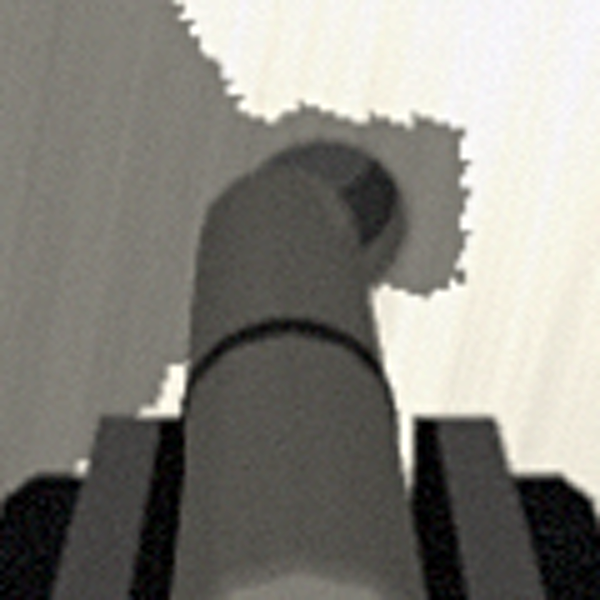

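Request:
play_rows --pt "4 -3 -8 0 0.9" --pt "3 -2 -8 0 0.9" --pt "0 0 0 0 0.9"

```text
time_s: 5.85
eef_pos: [0.5733, -0.2296, 0.2052]
eef_rot: [1.398, 1.559, 0.171]
contact_force: [-0.7, 0.5, -1.2]
grip_width: 0.223
```

```bash
cat > look.py <<'E'
from plant import *
from h import *
import sys
def pr(f,X):
    c=f["mtx"]@(np.array(f["R"])@np.array(X)+f["t"]); return c[:2]/c[2]
n=sys.argv[1]; f=grab_frame("wrist");s=grab_frame("scene")
a=cv2.resize(f["color"][200:320,260:380,::-1],None,fx=5,fy=5,interpolation=cv2.INTER_CUBIC)
cv2.imwrite(f"pics/w{n}.png",np.clip(a*1.6,0,255).astype(np.uint8))
cv2.imwrite(f"pics/s{n}.png",cv2.resize(s["color"][150:250,160:260,::-1],None,fx=5,fy=5,interpolation=cv2.INTER_CUBIC))
st()
w=[.5726,-.2316,.1]; print("well in crops",(fish(f,w)-[260,200])*5,(pr(s,w)-[160,150])*5)
E
python3 look.py 7
```

```text
t 5.95 p [ 0.5731 -0.2297  0.2061] jaw 0.344 xaxis [ 0.012   0.002  -0.9999] F [ 0.01 -0.36  0.05] M [0.065 0.03  0.02 ] w 0.22
well in crops [274.24835827 220.73604037] [370.56014004 269.90163835]
```

View pics/w7.png

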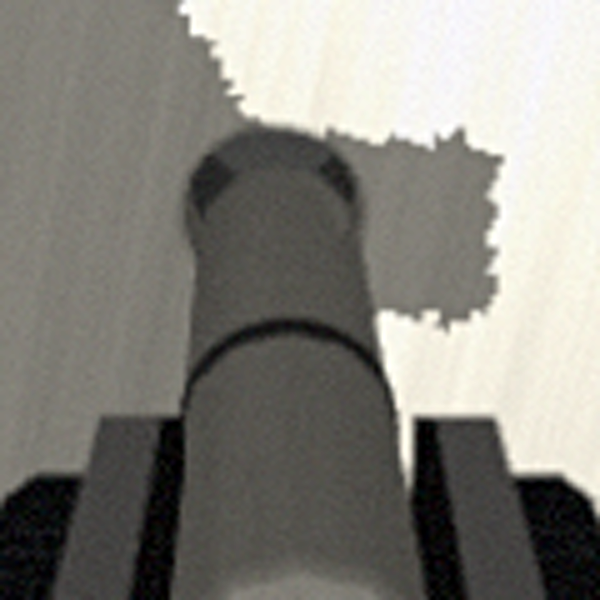

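View pics/s7.png

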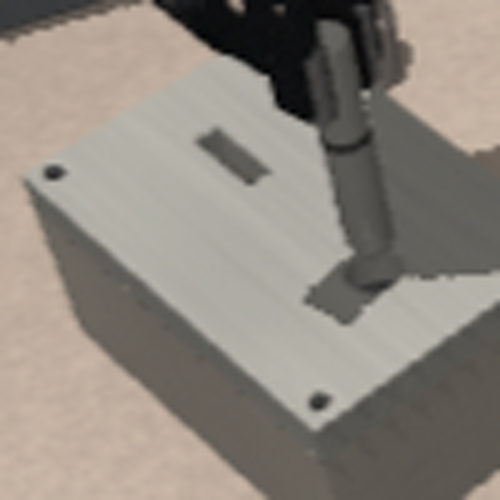

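```bash
python3 - <<'E'
from plant import *
from h import *
f=grab_frame("wrist")
print(fcast(f,(316.4,249),.1191),fcast(f,(314.9,244.2),.1),fish(f,[.5743,-.2296,.1191])); st()
E
```

```text
[ 0.57269161 -0.22937014  0.1191    ] [ 0.57262301 -0.2319249   0.1       ] [318.70534956 250.15998936]
t 6.0 p [ 0.5732 -0.2299  0.2065] jaw 0.3439 xaxis [ 0.0124  0.0018 -0.9999] F [-0.05 -0.6   0.21] M [-0.022  0.04  -0.046] w 0.221
```

Request:
play_rows --pt "-0.5 -2 -6 0 0.9" --pt "0 0 -12 0 0.9" --pt "0 0 -10 0 0.9"

```text
time_s: 6.25
eef_pos: [0.5739, -0.2325, 0.179]
eef_rot: [1.223, 1.554, -0.004]
contact_force: [0.0, 0.5, -1.0]
grip_width: 0.225
```

```bash
python3 look.py 8
```

```text
t 6.35 p [ 0.5728 -0.232   0.1777] jaw 0.3441 xaxis [ 0.0132  0.0013 -0.9999] F [-0.78  0.3  -0.5 ] M [ 0.018 -0.017  0.006] w 0.22
well in crops [275.25206504 255.92290708] [370.56014004 269.90163835]
```

View pics/w8.png

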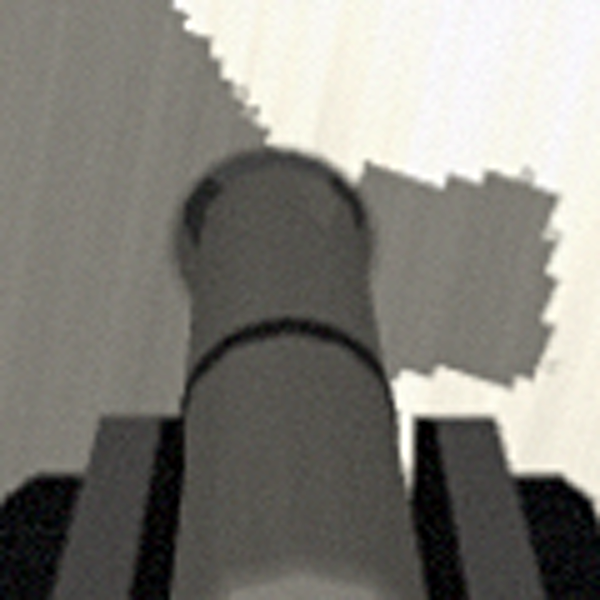

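View pics/s8.png

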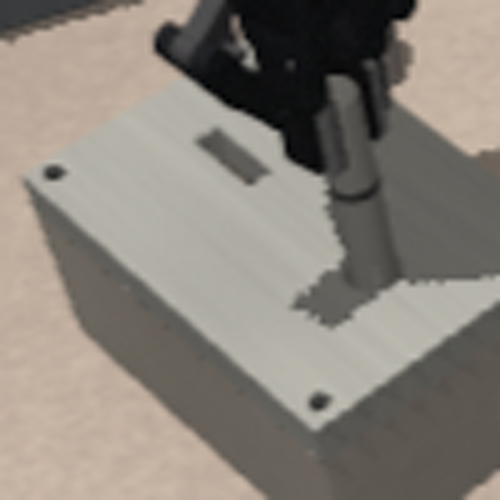

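Request:
play_rows --pt "-0.5 0 -10 0 0.9" --pt "0 0 -12 0 0.9" --pt "0 0 -12 0 0.9" --pt "0 0 0 0 0.9"

```text
time_s: 6.68
eef_pos: [0.572, -0.232, 0.1401]
eef_rot: [1.339, 1.558, 0.112]
contact_force: [-1.1, 0.5, -2.0]
grip_width: 0.219
```

```bash
python3 look.py 9
```

```text
t 6.78 p [ 0.5728 -0.2324  0.142 ] jaw 0.3438 xaxis [ 1.470e-02  7.000e-04 -9.999e-01] F [ 0.31 -0.08 -0.76] M [ 0.021 -0.035 -0.015] w 0.222
well in crops [294.33827126 382.66718185] [370.56014004 269.90163835]
```

View pics/w9.png

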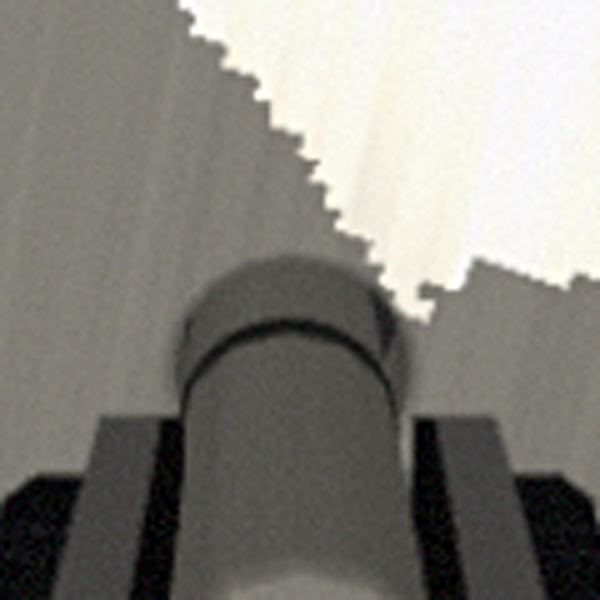

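Request:
play_rows --pt "-0.3 0 -7 0 0.9" --pt "0 0 -7 0 0.9" --pt "0 0 0 0 0" --pt "0 0 0 0 0" --pt "0 0 0 0 0" --pt "0 0 0 0 0" --pt "0 0 10 0 0"

```text
time_s: 7.37
eef_pos: [0.5729, -0.2325, 0.1373]
eef_rot: [1.253, 1.555, 0.026]
contact_force: [-0.1, -0.7, -0.9]
grip_width: 0.91
```

```bash
python3 look.py 10; python3 - <<'E'
from plant import *;import cv2
f=grab_frame("wrist");cv2.imwrite("pics/w10f.png",f["color"][:,:,::-1])
E
```

```text
t 7.47 p [ 0.5746 -0.2333  0.1401] jaw 0.344 xaxis [ 0.0195 -0.0016 -0.9998] F [ 0.39 -0.51 -0.15] M [-0.072 -0.022 -0.03 ] w 0.995
well in crops [287.30220727 384.71380897] [370.56014004 269.90163835]
```

View pics/w10f.png

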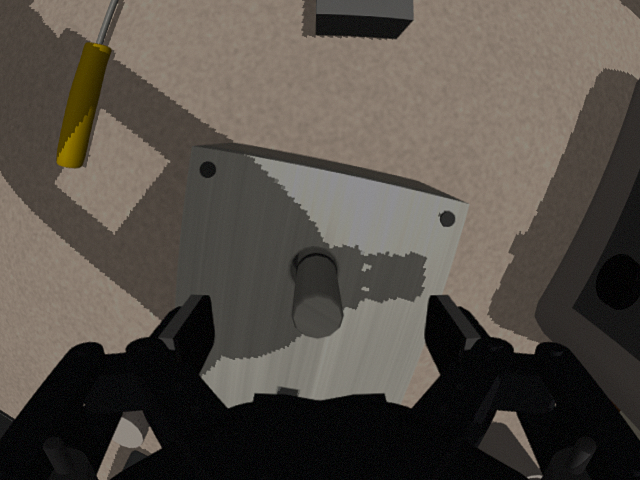

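View pics/s10.png

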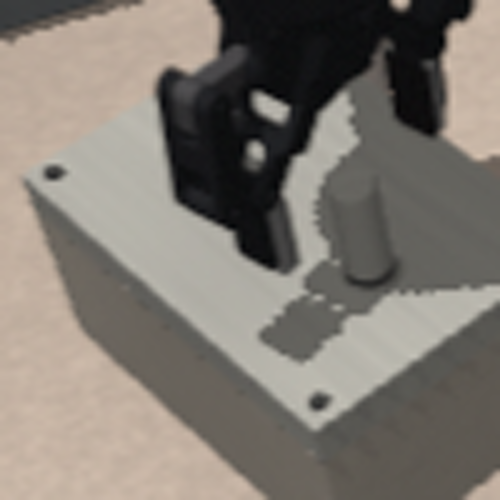

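Request:
play_rows --pt "0 0 20 0 0" --pt "0 0 40 0 0" --pt "0 0 40 0 0" --pt "-3 15 20 -0.03 0" --pt "-3 30 0 -0.04 0" --pt "-3 30 0 -0.04 0" --pt "-3 30 0 -0.04 0" --pt "-3 30 0 -0.04 0" --pt "-3 30 0 -0.04 0" --pt "-3 30 0 -0.04 0"

```text
time_s: 8.35
eef_pos: [0.5522, -0.0367, 0.2687]
eef_rot: [1.17, 1.544, -0.345]
contact_force: [1.1, 0.2, -0.4]
grip_width: 0.998
```

Request:
play_rows --pt "-3 30 0 -0.04 0" --pt "-3 30 0 -0.04 0" --pt "-3 30 0 -0.04 0" --pt "-3 30 0 -0.04 0" --pt "-3 30 0 -0.04 0" --pt "-3 30 0 -0.04 0" --pt "-3 30 0 -0.04 0" --pt "-3 30 0 -0.04 0" --pt "-3 30 0 -0.04 0"

```text
time_s: 9.1
eef_pos: [0.5218, 0.2467, 0.2722]
eef_rot: [1.295, 1.538, -0.599]
contact_force: [1.2, 0.5, 0.2]
grip_width: 0.998
```

```bash
python3 - <<'E'
from plant import *
from h import *
st()
f=grab_frame("top"); cv2.imwrite("pics/top11.png",f["color"][:,:,::-1]);st()
E
```

```text
t 9.1 p [0.5218 0.2467 0.2722] jaw -0.3238 xaxis [ 0.0268 -0.0183 -0.9995] F [1.22 0.48 0.15] M [ 0.025 -0.024 -0.05 ] w 0.998
t 9.15 p [0.5214 0.2515 0.2723] jaw -0.3263 xaxis [ 0.0271 -0.016  -0.9995] F [-1.94  5.43 -0.04] M [0.195 0.043 0.043] w 1.0
```

View pics/top11.png

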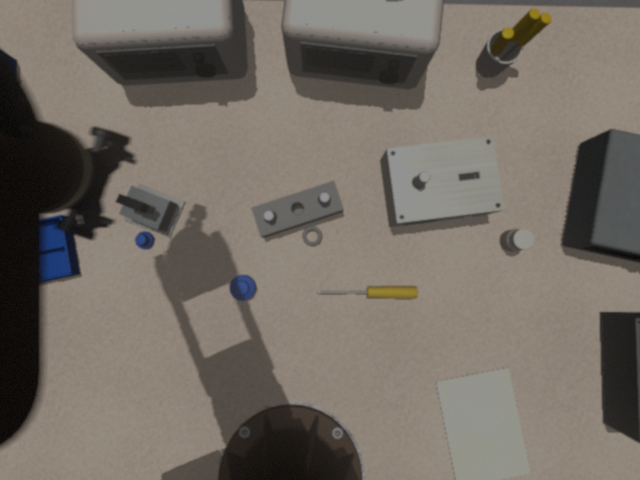

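Request:
play_rows --pt "0 14 -10 -0.01 0" --pt "0 14 -20 -0.01 0" --pt "0 0 -20 0 0" --pt "0 0 0 0 0" --pt "0 0 0 0 0"

```text
time_s: 9.57
eef_pos: [0.5211, 0.2855, 0.2231]
eef_rot: [1.49, 1.537, -0.424]
contact_force: [-0.4, -0.1, 0.4]
grip_width: 1.001
```

```bash
cat > lk.py <<'E'
from plant import *
from h import *
import sys
n=sys.argv[1];f=grab_frame("wrist"); st()
cv2.imwrite(f"pics/k{n}.png",f["color"][:,:,::-1])
a=cv2.resize(f["color"][150:350,220:420,::-1],None,fx=3,fy=3,interpolation=cv2.INTER_CUBIC)
cv2.imwrite(f"pics/kc{n}.png",np.clip(a*2.,0,255).astype(np.uint8))
for yaw in(-.35,):
  for sx,sy in((1,1),(-1,1),(-1,-1),(1,-1)):
    d=np.array([[np.cos(yaw),-np.sin(yaw)],[np.sin(yaw),np.cos(yaw)]])@[sx*.008,sy*.023]
    print(sx,sy,(fish(f,[.5224+d[0],.2856+d[1],.132])-[220,150])*3)
E
python3 lk.py 1
```

```text
t 9.62 p [0.5209 0.2851 0.223 ] jaw -0.3427 xaxis [ 0.0307 -0.0143 -0.9994] F [-0.26 -0.3  -0.58] M [-0.001  0.026 -0.02 ] w 1.002
1 1 [327.61221988 184.19167817]
-1 1 [249.97416058 184.05790388]
-1 -1 [250.63929441 392.67229387]
1 -1 [324.18961656 392.4026542 ]
```

View pics/kc1.png

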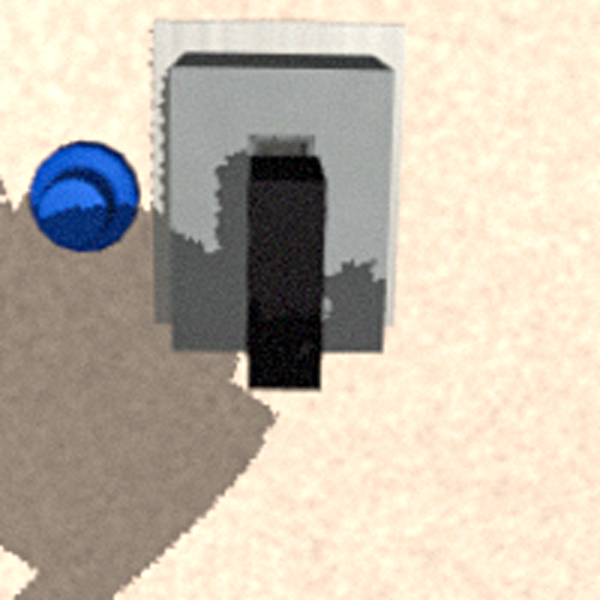

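Request:
play_rows --pt "0.5 1 -30 0 0" --pt "0.5 0 -40 0 0" --pt "0 0 -30 0 0" --pt "0 0 0 0 0"

```text
time_s: 9.95
eef_pos: [0.5263, 0.2861, 0.1277]
eef_rot: [1.698, 1.528, -0.217]
contact_force: [-1.1, -0.7, 0.1]
grip_width: 1.0
```

```bash
python3 lk.py 2
```

```text
t 10.0 p [0.5273 0.2866 0.1301] jaw -0.3447 xaxis [ 0.0433 -0.0083 -0.999 ] F [-0.02  0.67  0.65] M [-0.002  0.039 -0.012] w 0.995
1 1 [335.11557634 350.247235  ]
-1 1 [206.17955539 351.06430421]
-1 -1 [214.57545149 659.05535041]
1 -1 [328.6526313 657.5831334]
```

View pics/k2.png

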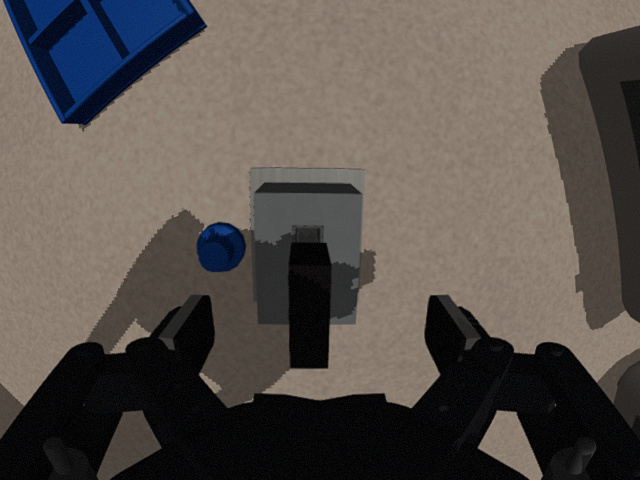

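Request:
play_rows --pt "-3 0 -10 0 0" --pt "-3 0 -10 0 0" --pt "0 0 -5 0 0" --pt "0 0 0 0 0"

```text
time_s: 10.33
eef_pos: [0.5245, 0.2874, 0.1101]
eef_rot: [1.822, 1.52, -0.095]
contact_force: [-0.7, -0.3, -0.2]
grip_width: 0.999
```

```bash
python3 lk.py 3
```

```text
t 10.38 p [0.5247 0.2875 0.1105] jaw -0.3462 xaxis [ 0.0511 -0.0047 -0.9987] F [ 0.54 -0.24  0.5 ] M [ 0.017  0.031 -0.007] w 1.003
1 1 [367.24781204 405.12776083]
-1 1 [221.27128365 407.03863576]
-1 -1 [229.94240133 740.0254103 ]
1 -1 [355.94041691 736.90038382]
```

View pics/k3.png

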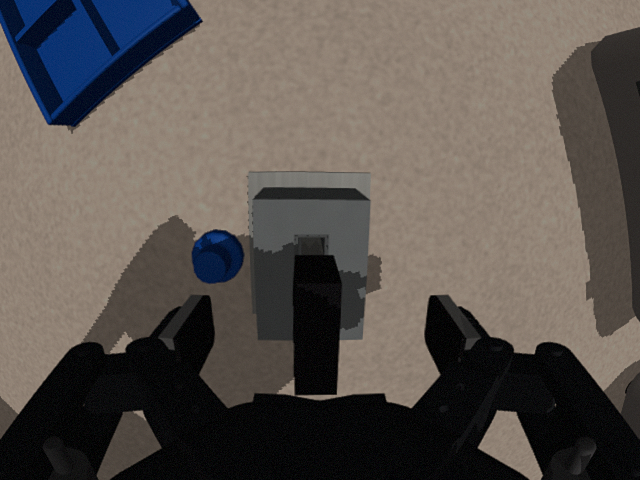

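Request:
play_rows --pt "0 0 40 0 0" --pt "0 0 40 0 0" --pt "0 0 40 0 0"

```text
time_s: 10.63
eef_pos: [0.52, 0.2852, 0.2273]
eef_rot: [1.643, 1.531, -0.273]
contact_force: [0.8, 1.6, 0.2]
grip_width: 0.998
```

```bash
python3 -c "
from h import *
st()"
```

```text
t 10.63 p [0.52   0.2852 0.2273] jaw -0.3455 xaxis [ 0.0386 -0.0108 -0.9992] F [0.79 1.64 0.24] M [ 0.024  0.001 -0.022] w 0.998
```

Request:
play_rows --pt "0 0 0 0 0" --pt "0 0 0 0 0" --pt "0 0 0 0 0"

```text
time_s: 10.88
eef_pos: [0.5246, 0.2877, 0.2395]
eef_rot: [1.857, 1.517, -0.059]
contact_force: [-0.2, -0.0, -0.3]
grip_width: 1.002
```

```bash
python3 -c "
from h import *
st()"
```

```text
t 10.88 p [0.5246 0.2877 0.2395] jaw -0.3457 xaxis [ 0.0538 -0.0032 -0.9985] F [-0.17 -0.04 -0.31] M [ 0.013 -0.009 -0.02 ] w 1.002
```

Request:
play_rows --pt "0 0 0 0 0" --pt "0 0 0 0 0" --pt "0 0 0 0 0" --pt "0 0 0 0 0" --pt "0 0 0 0 0" --pt "0 0 0 0 0"

```text
time_s: 11.38
eef_pos: [0.523, 0.287, 0.2361]
eef_rot: [1.802, 1.521, -0.114]
contact_force: [-0.1, 0.1, -0.3]
grip_width: 0.997
```

```bash
python3 -c "
from h import *
from plant import *
st();f=grab_frame('top');st();print(get_state()['qpos'])"
```

```text
t 11.38 p [0.523  0.287  0.2361] jaw -0.3454 xaxis [ 0.049  -0.0056 -0.9988] F [-0.09  0.12 -0.31] M [-0.026 -0.01   0.001] w 0.997
t 11.43 p [0.523  0.2869 0.2361] jaw -0.3454 xaxis [ 0.0489 -0.0056 -0.9988] F [-0.01  0.08  0.53] M [-0.007  0.028 -0.054] w 0.996
[ 0.46745212  0.38926016  1.76013891 -0.03319943  0.95133738  0.83135641]
```

Request:
play_rows --pt "0 0 40 0 0" --pt "0 0 40 0 0" --pt "0 0 40 0 0"

```text
time_s: 11.68
eef_pos: [0.5181, 0.2844, 0.3496]
eef_rot: [1.519, 1.535, -0.397]
contact_force: [1.2, 0.8, -0.9]
grip_width: 1.0
```

```bash
cat > settle.py <<'E'
from h import *
from plant import *
st()
for i in range(4): f=grab_frame('scene')
st()
E
python3 settle.py
```

```text
t 11.68 p [0.5181 0.2844 0.3496] jaw -0.345 xaxis [ 0.0327 -0.0137 -0.9994] F [ 1.18  0.77 -0.9 ] M [ 0.038 -0.054  0.006] w 1.0
t 11.88 p [0.5194 0.2851 0.3505] jaw -0.3451 xaxis [ 0.0377 -0.0112 -0.9992] F [-0.36  0.01 -0.19] M [-0.044  0.039 -0.048] w 1.0
```

Request:
play_rows --pt "0 0 -41 0 0"

```text
time_s: 11.97
eef_pos: [0.5224, 0.2866, 0.3149]
eef_rot: [1.774, 1.524, -0.142]
contact_force: [1.4, 0.8, -0.0]
grip_width: 1.003
```

```bash
python3 settle.py
```

```text
t 11.97 p [0.5224 0.2866 0.3149] jaw -0.3454 xaxis [ 0.0468 -0.0067 -0.9989] F [ 1.41  0.76 -0.03] M [-0.001  0.011  0.057] w 1.003
t 12.17 p [0.5186 0.2847 0.3085] jaw -0.345 xaxis [ 0.0344 -0.0129 -0.9993] F [ 0.69 -0.25  0.64] M [-0.034  0.011 -0.025] w 0.999
```

Request:
play_rows --pt "1.5 0.5 -41 0 0"

```text
time_s: 12.25
eef_pos: [0.5238, 0.2871, 0.2747]
eef_rot: [1.738, 1.526, -0.177]
contact_force: [1.6, 1.4, 0.3]
grip_width: 1.004
```

```bash
python3 settle.py
```

```text
t 12.25 p [0.5238 0.2871 0.2747] jaw -0.3453 xaxis [ 0.0443 -0.0079 -0.999 ] F [1.61 1.44 0.3 ] M [0.027 0.016 0.007] w 1.004
t 12.45 p [0.5201 0.2851 0.2688] jaw -0.345 xaxis [ 0.0335 -0.0134 -0.9993] F [ 0.18 -0.42  0.05] M [-0.036 -0.038 -0.018] w 0.996
```

Request:
play_rows --pt "1 0.5 -41 0 0"

```text
time_s: 12.53
eef_pos: [0.5256, 0.2879, 0.2358]
eef_rot: [1.743, 1.525, -0.173]
contact_force: [3.0, 1.3, 0.7]
grip_width: 1.004
```

```bash
python3 settle.py
```

```text
t 12.53 p [0.5256 0.2879 0.2358] jaw -0.3453 xaxis [ 0.0447 -0.0078 -0.999 ] F [3.04 1.34 0.65] M [ 0.    -0.063 -0.042] w 1.004
t 12.73 p [0.5214 0.2859 0.2297] jaw -0.345 xaxis [ 0.0338 -0.0132 -0.9993] F [-0.35  0.08  1.19] M [-0.006  0.022  0.007] w 0.999
```

Request:
play_rows --pt "1 0.5 -41 0 0"

```text
time_s: 12.82
eef_pos: [0.5273, 0.2888, 0.197]
eef_rot: [1.752, 1.525, -0.164]
contact_force: [3.0, 1.3, 0.1]
grip_width: 0.997
```

```bash
python3 settle.py
```

```text
t 12.82 p [0.5273 0.2888 0.197 ] jaw -0.3452 xaxis [ 0.0454 -0.0075 -0.9989] F [2.97 1.27 0.06] M [ 0.058  0.025 -0.01 ] w 0.997
t 13.02 p [0.5229 0.2866 0.1907] jaw -0.345 xaxis [ 0.0343 -0.013  -0.9993] F [ 0.57 -0.67  0.98] M [ 0.034 -0.03   0.005] w 1.0
```

Request:
play_rows --pt "1 0 -41 0 0"

```text
time_s: 13.1
eef_pos: [0.5289, 0.2892, 0.158]
eef_rot: [1.758, 1.524, -0.158]
contact_force: [3.0, 1.4, 0.6]
grip_width: 0.999
```

```bash
python3 settle.py; python3 lk.py 4
```

```text
t 13.1 p [0.5289 0.2892 0.158 ] jaw -0.3452 xaxis [ 0.0458 -0.0073 -0.9989] F [2.99 1.4  0.64] M [ 0.021 -0.077  0.   ] w 0.999
t 13.3 p [0.5246 0.2869 0.1518] jaw -0.3449 xaxis [ 0.0351 -0.0127 -0.9993] F [0.92 0.34 0.67] M [ 0.024  0.065 -0.012] w 1.002
t 13.35 p [0.525  0.2871 0.1523] jaw -0.3451 xaxis [ 0.0364 -0.012  -0.9993] F [-0.88 -0.31  0.8 ] M [-0.034 -0.041  0.032] w 1.002
1 1 [336.4958917  296.04416965]
-1 1 [225.96409608 296.5306782 ]
-1 -1 [230.8140211  572.63583706]
1 -1 [331.1087647  571.55575153]
```

View pics/k4.png

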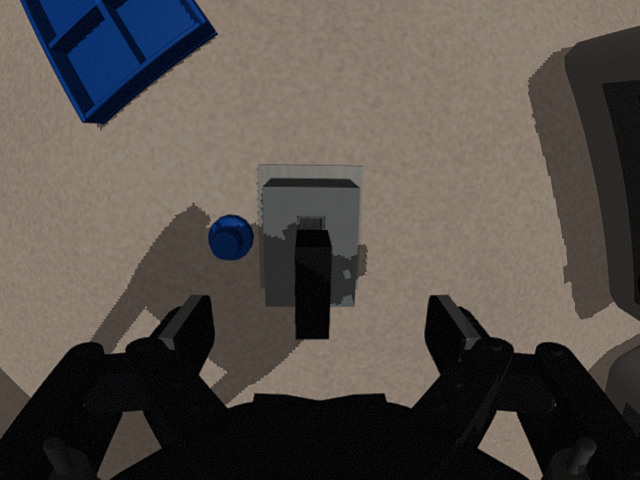

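Request:
play_rows --pt "-2 -1 -40 0 0"

```text
time_s: 13.43
eef_pos: [0.5284, 0.2889, 0.1201]
eef_rot: [1.788, 1.522, -0.128]
contact_force: [3.6, 2.7, 0.7]
grip_width: 0.998
```

```bash
python3 settle.py
```

```text
t 13.43 p [0.5284 0.2889 0.1201] jaw -0.3453 xaxis [ 0.0481 -0.0062 -0.9988] F [3.58 2.71 0.7 ] M [ 0.057 -0.073 -0.023] w 0.998
t 13.63 p [0.5235 0.2863 0.114 ] jaw -0.345 xaxis [ 0.0368 -0.0119 -0.9993] F [0.24 0.12 0.62] M [-0.014  0.002 -0.065] w 1.001
```

Request:
play_rows --pt "-1.5 -0.5 -6 0 0"

```text
time_s: 13.72
eef_pos: [0.5236, 0.2867, 0.1109]
eef_rot: [1.666, 1.529, -0.249]
contact_force: [1.4, 0.9, 0.2]
grip_width: 1.001
```

```bash
python3 settle.py
```

```text
t 13.72 p [0.5236 0.2867 0.1109] jaw -0.3451 xaxis [ 0.0401 -0.0102 -0.9991] F [1.35 0.88 0.22] M [ 0.011  0.016 -0.017] w 1.001
t 13.92 p [0.5224 0.2861 0.1091] jaw -0.345 xaxis [ 0.0379 -0.0113 -0.9992] F [ 0.32  0.54 -0.56] M [0.024 0.038 0.009] w 1.001
```

Request:
play_rows --pt "0 0 0 0 1" --newtons 70

```text
time_s: 14.0
eef_pos: [0.5226, 0.2862, 0.1097]
eef_rot: [1.636, 1.531, -0.28]
contact_force: [0.4, -0.7, 0.4]
grip_width: 0.882
```

```bash
python3 settle.py; python3 settle.py; python3 lk.py 5
```

```text
t 14.0 p [0.5226 0.2862 0.1097] jaw -0.3449 xaxis [ 0.0384 -0.0111 -0.9992] F [ 0.43 -0.73  0.41] M [ 0.003 -0.005  0.012] w 0.882
t 14.2 p [0.5225 0.2862 0.1093] jaw -0.3449 xaxis [ 0.0381 -0.0112 -0.9992] F [ 0.68  0.76 -0.62] M [ 0.037  0.036 -0.028] w 0.545
t 14.2 p [0.5225 0.2862 0.1093] jaw -0.3449 xaxis [ 0.0381 -0.0112 -0.9992] F [ 0.68  0.76 -0.62] M [ 0.037  0.036 -0.028] w 0.545
t 14.4 p [0.5223 0.2861 0.1091] jaw -0.345 xaxis [ 0.0376 -0.0114 -0.9992] F [-12.82   2.81  35.36] M [0.77  3.424 0.014] w 0.181
t 14.45 p [0.5221 0.2862 0.1093] jaw -0.3454 xaxis [ 0.0374 -0.0111 -0.9992] F [-4.17  2.92  3.69] M [ 0.382  0.972 -0.109] w 0.173
1 1 [382.02208804 394.33348198]
-1 1 [234.03068415 395.70591849]
-1 -1 [240.7020034  732.48030573]
1 -1 [368.00854409 729.84840364]
```

View pics/k5.png

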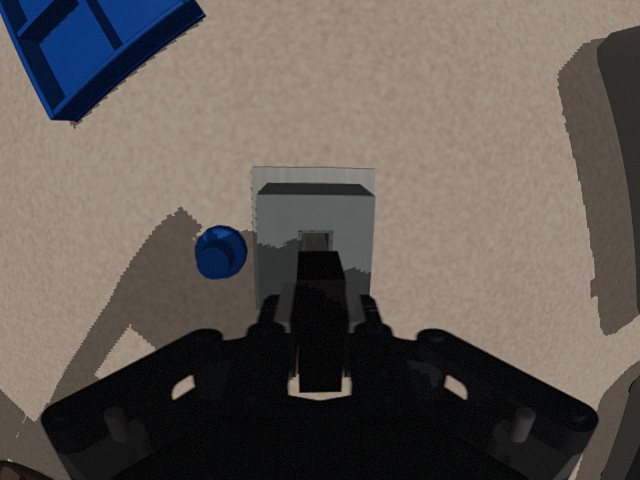

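Request:
play_rows --pt "0 0 30 0 1" --pt "0 0 40 0 1" --pt "0 0 40 0 1" --pt "0 0 40 0 1" --pt "0 0 30 0 1"

```text
time_s: 14.87
eef_pos: [0.5161, 0.2836, 0.288]
eef_rot: [1.251, 1.542, -0.665]
contact_force: [1.1, 1.4, -0.0]
grip_width: 0.174
```

```bash
python3 settle.py; python3 - <<'E'
from plant import *; import cv2
cv2.imwrite("pics/s13.png",grab_frame("scene")["color"][:,:,::-1])
E
```

```text
t 14.87 p [0.5161 0.2836 0.288 ] jaw -0.345 xaxis [ 0.0228 -0.0179 -0.9996] F [ 1.12  1.39 -0.01] M [ 0.087 -0.025 -0.002] w 0.174
t 15.07 p [0.5162 0.2836 0.2856] jaw -0.3451 xaxis [ 0.0229 -0.0178 -0.9996] F [ 0.09 -0.58 -1.39] M [0.006 0.024 0.009] w 0.174
```

View pics/s13.png

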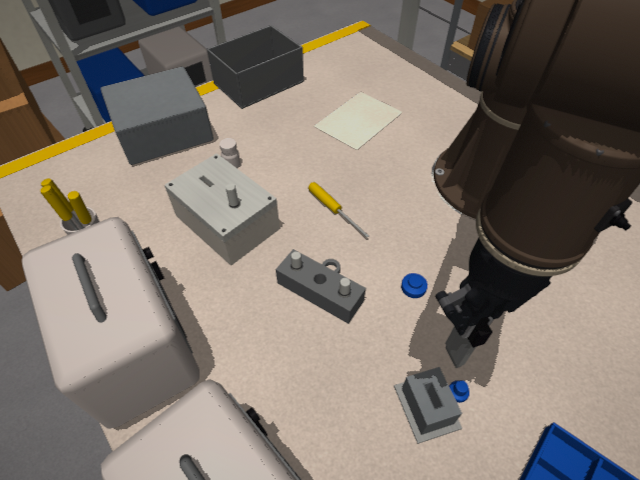

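Request:
play_rows --pt "2 -15 0 0.02 1" --pt "4 -30 0 0.024 1" --pt "4 -30 0 0.024 1" --pt "4 -30 0 0.024 1" --pt "4 -30 0 0.024 1" --pt "4 -30 0 0.024 1" --pt "4 -30 0 0.024 1" --pt "4 -30 0 0.024 1" --pt "4 -30 0 0.024 1" --pt "4 -30 0 0.024 1"

```text
time_s: 15.95
eef_pos: [0.544, -0.0095, 0.2666]
eef_rot: [-0.047, 1.551, -1.708]
contact_force: [0.4, -0.3, -1.0]
grip_width: 0.177
```

Request:
play_rows --pt "4 -30 0 0.024 1" --pt "4 -30 0 0.024 1" --pt "4 -30 0 0.024 1" --pt "4 -30 0 0.024 1" --pt "4 -30 0 0.024 1" --pt "4 -30 0 0.024 1" --pt "4 -30 0 0.024 1" --pt "4 -30 0 0.024 1" --pt "4 -30 0 0.024 1"

```text
time_s: 16.7
eef_pos: [0.571, -0.2915, 0.2489]
eef_rot: [-1.248, 1.542, -2.682]
contact_force: [0.6, 0.3, 0.2]
grip_width: 0.177
```

```bash
python3 settle.py
```

```text
t 16.7 p [ 0.571  -0.2915  0.2489] jaw 0.136 xaxis [-0.026  -0.0128 -0.9996] F [0.62 0.29 0.19] M [-0.019 -0.062  0.04 ] w 0.177
t 16.9 p [ 0.5709 -0.2907  0.2489] jaw 0.1331 xaxis [-0.026  -0.0127 -0.9996] F [-1.14  0.34 -1.34] M [0.004 0.008 0.035] w 0.179
```

Request:
play_rows --pt "17 -34 0 0.004 1"

```text
time_s: 16.98
eef_pos: [0.5854, -0.3195, 0.2478]
eef_rot: [-1.436, 1.539, -2.868]
contact_force: [3.6, -0.4, -1.0]
grip_width: 0.176
```

```bash
python3 settle.py; cat > ls.py <<'E'
from plant import *
from h import *
import sys
from look_pr import pr
n=sys.argv[1]; f=grab_frame("wrist");s=grab_frame("scene"); st()
cv2.imwrite(f"pics/x{n}.png",np.clip(f["color"][:,:,::-1]*1.5,0,255).astype(np.uint8))
a=cv2.resize(f["color"][180:330,250:400,::-1],None,fx=4,fy=4,interpolation=cv2.INTER_CUBIC)
cv2.imwrite(f"pics/xc{n}.png",np.clip(a*1.6,0,255).astype(np.uint8))
cv2.imwrite(f"pics/y{n}.png",cv2.resize(s["color"][120:240,150:270,::-1],None,fx=5,fy=5,interpolation=cv2.INTER_CUBIC))
yaw=.137
for sx,sy in((1,1),(-1,1),(-1,-1),(1,-1),(0,0)):
    d=np.array([[np.cos(yaw),-np.sin(yaw)],[np.sin(yaw),np.cos(yaw)]])@[sx*.006,sy*.019]
    X=[.5855+d[0],-.3255+d[1],.1]
    print(sx,sy,"wrist crop",((fish(f,X)-[250,180])*4).round(1),"scene crop",((pr(s,X)-[150,120])*5).round(1))
E
cat > look_pr.py <<'E'
import numpy as np
def pr(f,X):
    c=f["mtx"]@(np.array(f["R"])@np.array(X)+f["t"]); return c[:2]/c[2]
E
python3 ls.py 1
```

```text
t 16.98 p [ 0.5854 -0.3195  0.2478] jaw 0.139 xaxis [-0.0304 -0.0085 -0.9995] F [ 3.56 -0.4  -0.98] M [-0.049 -0.141  0.008] w 0.176
t 17.18 p [ 0.5876 -0.3239  0.2477] jaw 0.137 xaxis [-0.0276 -0.0116 -0.9996] F [-0.56  1.09 -1.04] M [ 0.038  0.017 -0.024] w 0.174
t 17.28 p [ 0.5875 -0.3233  0.2483] jaw 0.1378 xaxis [-0.0272 -0.0118 -0.9996] F [ 1.36 -0.33 -0.55] M [-0.048  0.01  -0.036] w 0.174
1 1 wrist crop [316.9  95.7] scene crop [295.8 334.9]
-1 1 wrist crop [254.5  95.2] scene crop [318.5 320.4]
-1 -1 wrist crop [255.  283.8] scene crop [264.5 276.7]
1 -1 wrist crop [315.4 284.4] scene crop [241.8 290.7]
0 0 wrist crop [285.5 191.3] scene crop [279.9 305.5]
```

View pics/xc1.png

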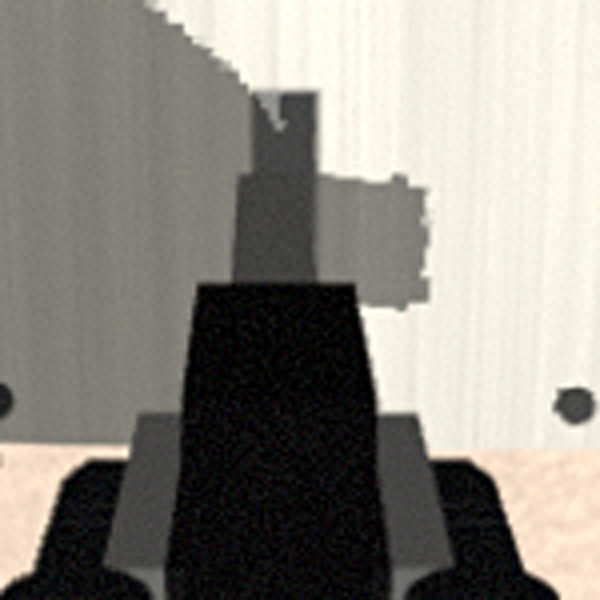

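View pics/y1.png

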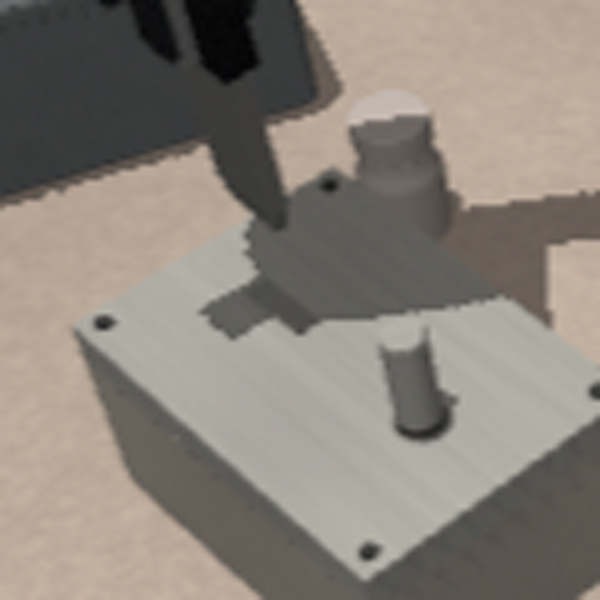

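```bash
python3 - <<'E'
from plant import *
from h import *
from look_pr import pr
f=grab_frame("wrist");s=grab_frame("scene")
a=cv2.resize(f["color"][195:260,295:345,::-1],None,fx=11,fy=11,interpolation=cv2.INTER_CUBIC).astype(float)
cv2.imwrite("pics/z1.png",np.clip((a-15)*2.6,0,255).astype(np.uint8))
a=cv2.resize(s["color"][140:175,180:215,::-1],None,fx=16,fy=16,interpolation=cv2.INTER_CUBIC).astype(float)
cv2.imwrite("pics/z2.png",np.clip((a-15)*2.2,0,255).astype(np.uint8))
st()
S=get_state()
from scipy.spatial.transform import Rotation as Ro
R=Ro.from_euler('xyz',S["eef_rot"]).as_matrix(); p=S["eef_pos"]; ax=R[:,0]; jx=R[:,1]; ky=np.cross(-ax,jx)
print("cam",-np.array(f["R"]).T@f["t"])
foot=p+ax*(.101-.015)  # assumes grasp pt 4mm above head centre
print("foot",foot)
for h,wx,wy in((0,.003,.0155),(.012,.005,.018),(.085,.005,.018),(.085,.008,.023),(.117,.008,.023)):
    for sx,sy in((1,1),(-1,1),(-1,-1),(1,-1)):
        X=foot-ax*h+jx*sx*wx+ky*sy*wy
        print(h,sx,sy,((fish(f,X)-[295,195])*11).round(0),((pr(s,X)-[180,140])*16).round(0))
E
```

```text
t 17.38 p [ 0.5876 -0.3235  0.2488] jaw 0.1379 xaxis [-0.0265 -0.0124 -0.9996] F [ 0.28  0.1  -0.99] M [-0.001 -0.02   0.031] w 0.179
cam [ 0.58217347 -0.25517199  0.38245283]
foot [ 0.58534887 -0.32459577  0.16288047]
0 1 1 [318. 352.] [377. 376.]
0 -1 1 [210. 351.] [415. 351.]
0 -1 -1 [211. 877.] [267. 235.]
0 1 -1 [316. 877.] [229. 258.]
0.012 1 1 [359. 358.] [355. 323.]
0.012 -1 1 [168. 357.] [420. 282.]
0.012 -1 -1 [172. 996.] [246. 147.]
0.012 1 -1 [354. 996.] [182. 186.]
0.085 1 1 [403. 836.] [ 215. -140.]
0.085 -1 1 [119. 836.] [ 284. -182.]
0.085 -1 -1 [ 130. 1707.] [ 102. -318.]
0.085 1 -1 [ 390. 1707.] [  32. -278.]
0.085 1 1 [490. 701.] [ 219. -108.]
0.085 -1 1 [ 31. 701.] [ 331. -175.]
0.085 -1 -1 [  56. 1812.] [  97. -349.]
0.085 1 -1 [ 465. 1813.] [ -14. -285.]
0.117 1 1 [ 550. 1063.] [ 152. -332.]
0.117 -1 1 [ -33. 1063.] [ 267. -399.]
0.117 -1 -1 [  11. 2342.] [  28. -573.]
0.117 1 -1 [ 504. 2343.] [ -87. -509.]
```

View pics/z1.png

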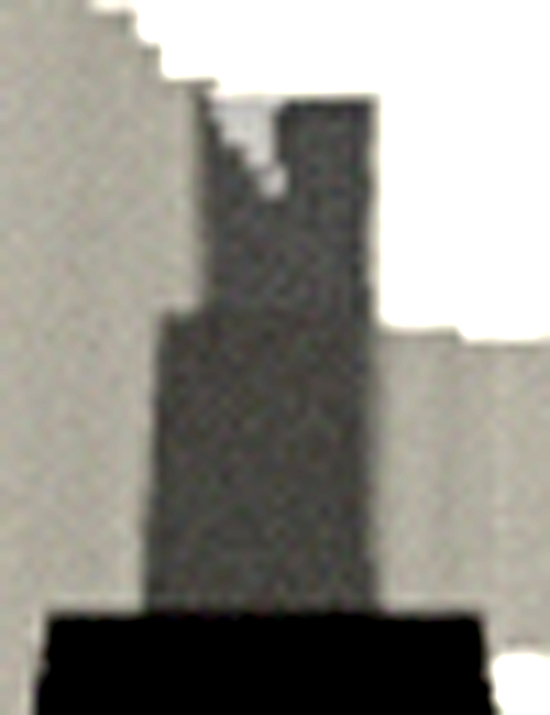

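View pics/z2.png

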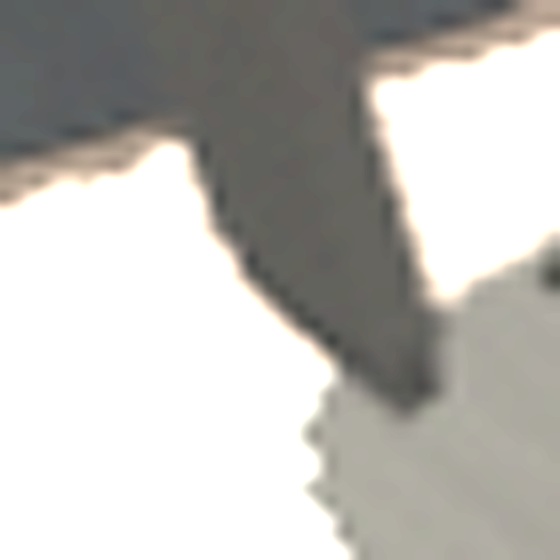

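```bash
cat > fit.py <<'E'
from plant import *
from h import *
from look_pr import pr
from scipy.spatial.transform import Rotation as Ro
f=grab_frame("wrist");s=grab_frame("scene")
S=get_state()
R=Ro.from_euler('xyz',S["eef_rot"]).as_matrix(); p=S["eef_pos"]; ax=R[:,0]; jx=R[:,1]; ky=np.cross(-ax,jx)
for dy in (0,.001,.002):
  foot=p+ax*.094+ky*dy; print("dy",dy,"foot",foot)
  for h,wx,wy in((0,.003,.0155),(.012,.005,.018),(.085,.008,.023),(.117,.008,.023)):
    print(h,[(((fish(f,X)-[295,195])*11).round(0).tolist(),((pr(s,X)-[180,140])*16).round(0).tolist()) for X in [foot-ax*h+jx*sx*wx+ky*sy*wy for sx,sy in((1,1),(-1,1),(1,-1))]])
E
python3 fit.py
```

```text
dy 0 foot [ 0.5853667  -0.32509972  0.15514832]
0 [([316.0, 321.0], [387.0, 420.0]), ([211.0, 321.0], [425.0, 395.0]), ([313.0, 830.0], [240.0, 302.0])]
0.012 [([355.0, 325.0], [366.0, 368.0]), ([171.0, 325.0], [430.0, 327.0]), ([351.0, 944.0], [193.0, 231.0])]
0.085 [([478.0, 635.0], [232.0, -57.0]), ([43.0, 635.0], [343.0, -123.0]), ([455.0, 1706.0], [1.0, -234.0])]
0.117 [([531.0, 958.0], [165.0, -278.0]), ([-14.0, 957.0], [280.0, -344.0]), ([492.0, 2192.0], [-72.0, -455.0])]
dy 0.001 foot [ 0.58522915 -0.32410926  0.15513926]
0 [([316.0, 304.0], [392.0, 423.0]), ([211.0, 304.0], [430.0, 399.0]), ([313.0, 815.0], [245.0, 306.0])]
0.012 [([355.0, 307.0], [371.0, 372.0]), ([171.0, 307.0], [435.0, 331.0]), ([351.0, 927.0], [198.0, 235.0])]
0.085 [([479.0, 609.0], [237.0, -53.0]), ([43.0, 609.0], [348.0, -119.0]), ([456.0, 1685.0], [6.0, -230.0])]
0.117 [([532.0, 926.0], [171.0, -274.0]), ([-15.0, 925.0], [286.0, -340.0]), ([493.0, 2170.0], [-67.0, -451.0])]
dy 0.002 foot [ 0.58509159 -0.32311881  0.1551302 ]
0 [([316.0, 287.0], [397.0, 427.0]), ([211.0, 287.0], [435.0, 403.0]), ([314.0, 799.0], [250.0, 310.0])]
0.012 [([356.0, 289.0], [375.0, 376.0]), ([171.0, 289.0], [440.0, 335.0]), ([351.0, 911.0], [203.0, 238.0])]
0.085 [([479.0, 583.0], [243.0, -49.0]), ([42.0, 582.0], [354.0, -116.0]), ([456.0, 1665.0], [11.0, -227.0])]
0.117 [([533.0, 894.0], [176.0, -270.0]), ([-15.0, 893.0], [291.0, -337.0]), ([494.0, 2147.0], [-62.0, -447.0])]
```

Request:
play_rows --pt "0.6 -1 -38 0 1"

```text
time_s: 17.57
eef_pos: [0.5918, -0.3264, 0.2176]
eef_rot: [-0.868, 1.546, -2.301]
contact_force: [2.1, -1.2, -0.4]
grip_width: 0.178
```

```bash
python3 settle.py; python3 ls.py 2; python3 fit.py | head -5; python3 - <<'E'
import cv2,numpy as np
from plant import *
f=grab_frame("wrist")
a=cv2.resize(f["color"][195:260,295:345,::-1],None,fx=11,fy=11,interpolation=cv2.INTER_CUBIC).astype(float)
cv2.imwrite("pics/z3.png",np.clip((a-15)*2.6,0,255).astype(np.uint8))
E
```

```text
t 17.57 p [ 0.5918 -0.3264  0.2176] jaw 0.1382 xaxis [-0.0165 -0.0184 -0.9997] F [ 2.14 -1.16 -0.37] M [-0.112 -0.049  0.018] w 0.178
t 17.77 p [ 0.5879 -0.3243  0.2111] jaw 0.138 xaxis [-0.0276 -0.0117 -0.9996] F [ 0.09  0.23 -0.43] M [ 0.023 -0.034 -0.018] w 0.175
t 17.87 p [ 0.589  -0.3251  0.2126] jaw 0.1379 xaxis [-0.0248 -0.0134 -0.9996] F [-0.33 -0.19 -0.36] M [-0.003 -0.06  -0.025] w 0.178
1 1 wrist crop [314.9 130.7] scene crop [295.8 334.9]
-1 1 wrist crop [243.6 130.1] scene crop [318.5 320.4]
-1 -1 wrist crop [244.4 343.1] scene crop [264.5 276.7]
1 -1 wrist crop [312.9 343.9] scene crop [241.8 290.7]
0 0 wrist crop [278.9 239.1] scene crop [279.9 305.5]
dy 0 foot [ 0.58673784 -0.32650834  0.11871593]
0 [([315.0, 315.0], [429.0, 626.0]), ([211.0, 315.0], [466.0, 602.0]), ([313.0, 825.0], [286.0, 509.0])]
0.012 [([355.0, 319.0], [409.0, 578.0]), ([171.0, 319.0], [471.0, 538.0]), ([350.0, 937.0], [241.0, 442.0])]
0.085 [([477.0, 626.0], [284.0, 182.0]), ([43.0, 625.0], [391.0, 116.0]), ([454.0, 1697.0], [59.0, 5.0])]
0.117 [([530.0, 946.0], [222.0, -24.0]), ([-15.0, 945.0], [332.0, -90.0]), ([491.0, 2182.0], [-9.0, -201.0])]
```

View pics/z3.png

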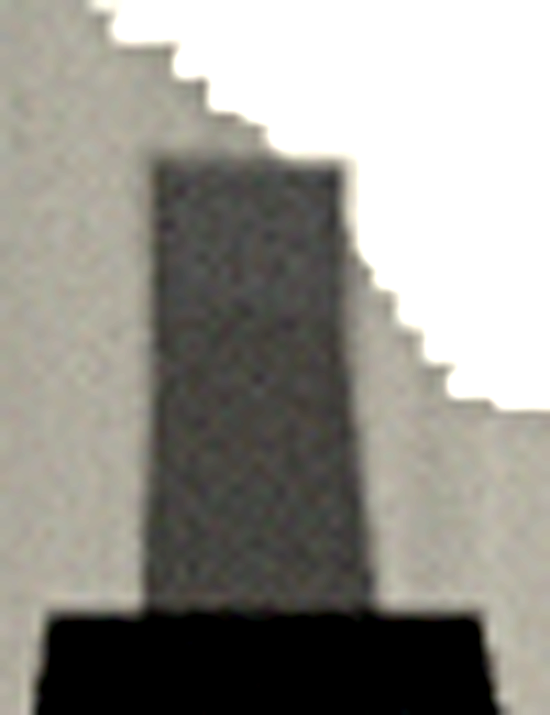

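View pics/y2.png

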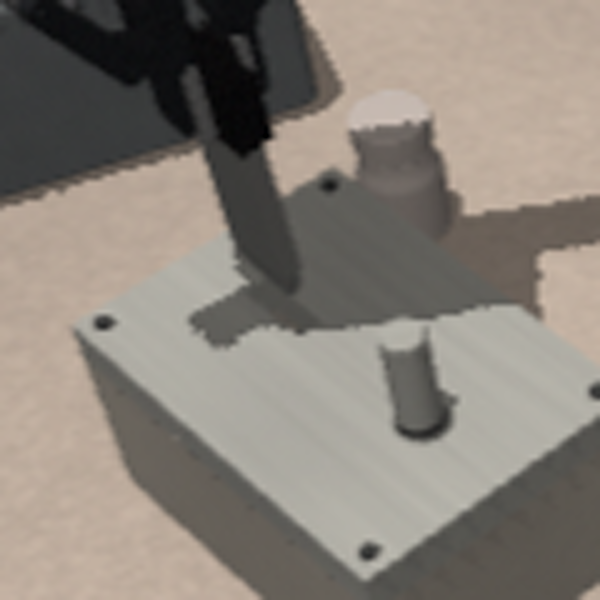

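```bash
cat > zz.py <<'E'
import cv2,numpy as np,sys
from plant import *
from h import *
f=grab_frame("wrist");st()
a=cv2.resize(f["color"][195:260,295:345,::-1],None,fx=11,fy=11,interpolation=cv2.INTER_CUBIC).astype(float)
cv2.imwrite(f"pics/z{sys.argv[1]}.png",np.clip((a-25)*4,0,255).astype(np.uint8))
yaw=.137
for sx,sy in((1,1),(-1,1)):
    d=np.array([[np.cos(yaw),-np.sin(yaw)],[np.sin(yaw),np.cos(yaw)]])@[sx*.006,sy*.019]
    print("slot",(fish(f,[.5855+d[0],-.3255+d[1],.1])-[295,195])*11)
E
python3 zz.py 4;python3 fit.py | sed -n 6,7p
```

```text
t 18.07 p [ 0.5888 -0.3251  0.2122] jaw 0.1377 xaxis [-0.0247 -0.0135 -0.9996] F [-0.48 -0.37 -0.95] M [-0.014 -0.023  0.011] w 0.176
slot [351.28634251 170.68166736]
slot [156.11287864 169.33232173]
dy 0.001 foot [ 0.58609467 -0.32526665  0.11778142]
0 [([309.0, 290.0], [440.0, 634.0]), ([205.0, 290.0], [476.0, 610.0]), ([307.0, 800.0], [296.0, 517.0])]
```

View pics/z4.png

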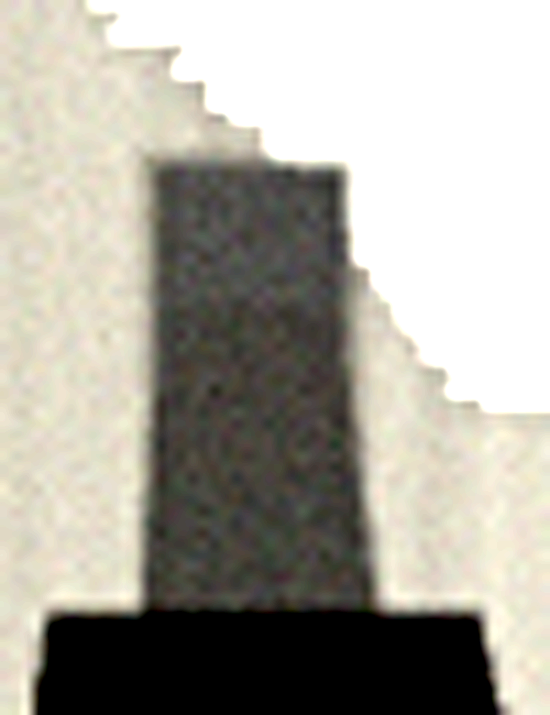

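Request:
play_rows --pt "-0.9 0.1 -12 0 1"

```text
time_s: 18.25
eef_pos: [0.5889, -0.3256, 0.2018]
eef_rot: [-1.105, 1.544, -2.538]
contact_force: [0.3, -0.4, -0.3]
grip_width: 0.173
```

```bash
python3 settle.py;python3 zz.py 5;python3 fit.py | sed -n 6,7p
```

```text
t 18.25 p [ 0.5889 -0.3256  0.2018] jaw 0.1377 xaxis [-0.0219 -0.0151 -0.9996] F [ 0.34 -0.44 -0.32] M [ 0.018 -0.101  0.008] w 0.173
t 18.45 p [ 0.5873 -0.3247  0.199 ] jaw 0.1377 xaxis [-0.0263 -0.0125 -0.9996] F [ 0.43 -0.27 -0.81] M [-0.05  -0.007  0.017] w 0.171
t 18.5 p [ 0.5875 -0.3248  0.1994] jaw 0.1377 xaxis [-0.0259 -0.0128 -0.9996] F [ 0.93  0.28 -0.35] M [-0.006 -0.028  0.013] w 0.18
slot [379.73582569 230.24493925]
slot [173.96120291 228.6276905 ]
dy 0.001 foot [ 0.58524763 -0.32519015  0.1058239 ]
0 [([318.0, 299.0], [463.0, 697.0]), ([213.0, 299.0], [500.0, 673.0]), ([316.0, 811.0], [321.0, 580.0])]
```

View pics/z5.png

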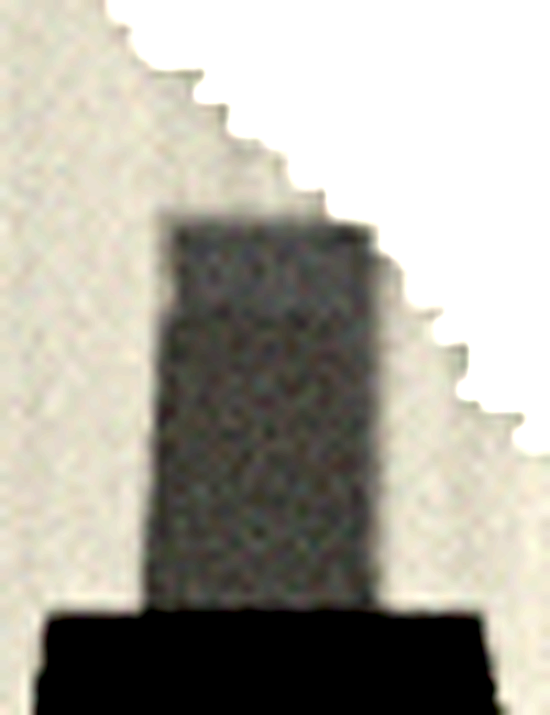

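Request:
play_rows --pt "-0.2 0 -9 0 1"

```text
time_s: 18.68
eef_pos: [0.5885, -0.3255, 0.1922]
eef_rot: [-1.137, 1.544, -2.57]
contact_force: [0.5, 0.6, -0.5]
grip_width: 0.177
```

```bash
python3 settle.py
```

```text
t 18.68 p [ 0.5885 -0.3255  0.1922] jaw 0.1377 xaxis [-0.0228 -0.0146 -0.9996] F [ 0.51  0.57 -0.47] M [ 0.019 -0.032  0.016] w 0.177
t 18.88 p [ 0.5873 -0.3248  0.1903] jaw 0.1377 xaxis [-0.0259 -0.0127 -0.9996] F [ 0.43  0.12 -1.31] M [-0.022 -0.007 -0.008] w 0.176
```

Request:
play_rows --pt "-0.2 0 -8 0 1"

```text
time_s: 18.97
eef_pos: [0.588, -0.3253, 0.1834]
eef_rot: [-1.178, 1.543, -2.611]
contact_force: [0.4, -1.0, 0.0]
grip_width: 0.179
```

```bash
python3 settle.py;python3 zz.py 6;python3 fit.py | sed -n 6,7p
```

```text
t 18.97 p [ 0.588  -0.3253  0.1834] jaw 0.1377 xaxis [-0.0239 -0.014  -0.9996] F [ 0.37 -0.98  0.04] M [ 0.013 -0.028  0.018] w 0.179
t 19.17 p [ 0.5871 -0.3247  0.1819] jaw 0.1377 xaxis [-0.0263 -0.0124 -0.9996] F [ 0.29 -1.16 -0.99] M [-0.017 -0.115 -0.004] w 0.178
t 19.22 p [ 0.5871 -0.3248  0.1822] jaw 0.1378 xaxis [-0.0262 -0.0126 -0.9996] F [-0.07  1.33 -1.71] M [0.052 0.01  0.003] w 0.178
slot [383.49133015 296.62146548]
slot [162.32032691 294.79488436]
dy 0.001 foot [ 0.58451873 -0.32505245  0.08842656]
0 [([314.0, 297.0], [494.0, 788.0]), ([209.0, 297.0], [530.0, 764.0]), ([312.0, 808.0], [353.0, 672.0])]
```

View pics/z6.png

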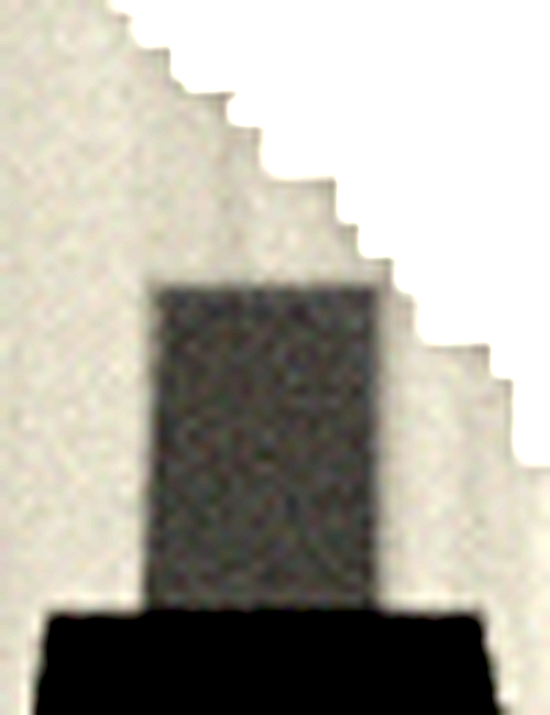

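Request:
play_rows --pt "-0.2 -0.1 -8 0 1"

```text
time_s: 19.4
eef_pos: [0.5876, -0.3253, 0.1757]
eef_rot: [-1.185, 1.543, -2.618]
contact_force: [0.4, 2.1, 0.9]
grip_width: 0.174
```

```bash
python3 settle.py
```

```text
t 19.4 p [ 0.5876 -0.3253  0.1757] jaw 0.1377 xaxis [-0.024  -0.0139 -0.9996] F [0.36 2.13 0.91] M [0.373 0.008 0.012] w 0.174
t 19.6 p [ 0.5869 -0.3249  0.1741] jaw 0.1378 xaxis [-0.0261 -0.0126 -0.9996] F [ 1.51  0.95 -1.15] M [ 0.091 -0.384  0.032] w 0.174
```

Request:
play_rows --pt "-0.2 -0.1 -8 0 1"

```text
time_s: 19.68
eef_pos: [0.5874, -0.3253, 0.1671]
eef_rot: [-1.202, 1.543, -2.635]
contact_force: [0.4, -0.2, 0.2]
grip_width: 0.176
```

```bash
python3 settle.py;python3 zz.py 7;python3 fit.py | sed -n 6,6p
```

```text
t 19.68 p [ 0.5874 -0.3253  0.1671] jaw 0.1378 xaxis [-0.0245 -0.0136 -0.9996] F [ 0.44 -0.17  0.16] M [ 0.256  0.036 -0.01 ] w 0.176
t 19.88 p [ 0.5866 -0.3249  0.1656] jaw 0.1378 xaxis [-0.0267 -0.0122 -0.9996] F [ 1.78 -0.61 -0.99] M [ 0.11  -0.34   0.041] w 0.173
t 19.93 p [ 0.5866 -0.3249  0.1659] jaw 0.1378 xaxis [-0.0266 -0.0123 -0.9996] F [ 1.04 -0.08 -0.85] M [ 0.102 -0.3    0.047] w 0.179
slot [393.28810577 368.51923897]
slot [155.14634913 366.42271178]
dy 0.001 foot [ 0.58402377 -0.32513888  0.07209692]
```

View pics/z7.png

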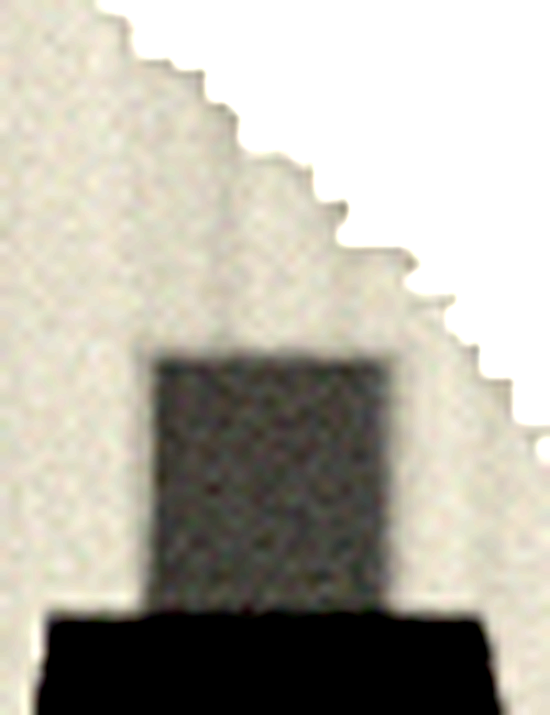

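Request:
play_rows --pt "0.1 0 -9 0 1"

```text
time_s: 20.12
eef_pos: [0.5873, -0.3253, 0.1584]
eef_rot: [-1.208, 1.543, -2.641]
contact_force: [-0.3, 2.2, 0.5]
grip_width: 0.173
```

```bash
python3 settle.py
```

```text
t 20.12 p [ 0.5873 -0.3253  0.1584] jaw 0.1377 xaxis [-0.0246 -0.0135 -0.9996] F [-0.32  2.18  0.49] M [ 0.441  0.087 -0.018] w 0.173
t 20.32 p [ 0.5865 -0.3249  0.1566] jaw 0.1378 xaxis [-0.027  -0.0122 -0.9996] F [-0.14 -0.02 -0.62] M [ 0.012 -0.125 -0.019] w 0.18
```

Request:
play_rows --pt "0 0 -9 0 1"

```text
time_s: 20.4
eef_pos: [0.5873, -0.3253, 0.1488]
eef_rot: [-1.222, 1.542, -2.655]
contact_force: [0.4, 1.2, 1.7]
grip_width: 0.178
```

```bash
python3 settle.py
```

```text
t 20.4 p [ 0.5873 -0.3253  0.1488] jaw 0.1378 xaxis [-0.0252 -0.0133 -0.9996] F [0.45 1.16 1.75] M [ 0.247 -0.118  0.001] w 0.178
t 20.6 p [ 0.5863 -0.3249  0.1472] jaw 0.1378 xaxis [-0.0277 -0.0119 -0.9995] F [-1.11  1.12  1.37] M [0.12  0.041 0.028] w 0.175
```

Request:
play_rows --pt "0 0 -9 0 1"

```text
time_s: 20.68
eef_pos: [0.587, -0.3253, 0.1396]
eef_rot: [-1.241, 1.542, -2.674]
contact_force: [0.6, -0.2, 2.7]
grip_width: 0.176
```

```bash
python3 settle.py;python3 zz.py 8;python3 fit.py | sed -n 6,6p
```

```text
t 20.68 p [ 0.587  -0.3253  0.1396] jaw 0.1378 xaxis [-0.0259 -0.0131 -0.9996] F [ 0.61 -0.17  2.67] M [0.226 0.141 0.051] w 0.176
t 20.88 p [ 0.5862 -0.3249  0.1382] jaw 0.1379 xaxis [-0.0278 -0.012  -0.9995] F [-0.52 -0.64  3.82] M [-0.022  0.143 -0.014] w 0.174
t 20.93 p [ 0.5863 -0.3249  0.1384] jaw 0.1378 xaxis [-0.0278 -0.012  -0.9995] F [-0.66 -0.85  4.03] M [-0.005  0.169  0.033] w 0.177
slot [403.66223484 520.2648637 ]
slot [130.38366622 517.48346115]
dy 0.001 foot [ 0.58349471 -0.32501498  0.04450407]
```

Request:
play_rows --pt "0 0 -5 0 1"

```text
time_s: 21.12
eef_pos: [0.5865, -0.3251, 0.1344]
eef_rot: [-1.274, 1.541, -2.707]
contact_force: [-1.1, -0.4, 4.9]
grip_width: 0.174
```

```bash
python3 settle.py; python3 settle.py;python3 ls.py 9;python3 fit.py | sed -n 6,6p
```

```text
t 21.12 p [ 0.5865 -0.3251  0.1344] jaw 0.1379 xaxis [-0.027  -0.0125 -0.9996] F [-1.15 -0.4   4.88] M [0.233 0.327 0.021] w 0.174
t 21.32 p [ 0.5864 -0.325   0.1337] jaw 0.1379 xaxis [-0.0274 -0.0122 -0.9995] F [-0.58 -0.29  5.56] M [ 0.067  0.086 -0.015] w 0.173
t 21.32 p [ 0.5864 -0.325   0.1337] jaw 0.1379 xaxis [-0.0274 -0.0122 -0.9995] F [-0.58 -0.29  5.56] M [ 0.067  0.086 -0.015] w 0.173
t 21.52 p [ 0.5863 -0.3249  0.1338] jaw 0.1379 xaxis [-0.0275 -0.0122 -0.9995] F [-0.11 -0.17  5.11] M [0.07  0.163 0.01 ] w 0.177
t 21.62 p [ 0.5863 -0.325   0.1339] jaw 0.1378 xaxis [-0.0274 -0.0122 -0.9995] F [-0.36 -1.33  5.92] M [ 0.064  0.102 -0.016] w 0.176
1 1 wrist crop [325.7 258.5] scene crop [295.8 334.9]
-1 1 wrist crop [224.  257.5] scene crop [318.5 320.4]
-1 -1 wrist crop [227.  544.8] scene crop [264.5 276.7]
1 -1 wrist crop [321.7 546.3] scene crop [241.8 290.7]
0 0 wrist crop [274.5 407.5] scene crop [279.9 305.5]
dy 0.001 foot [ 0.5836522  -0.32510813  0.0398994 ]
```

View pics/x9.png

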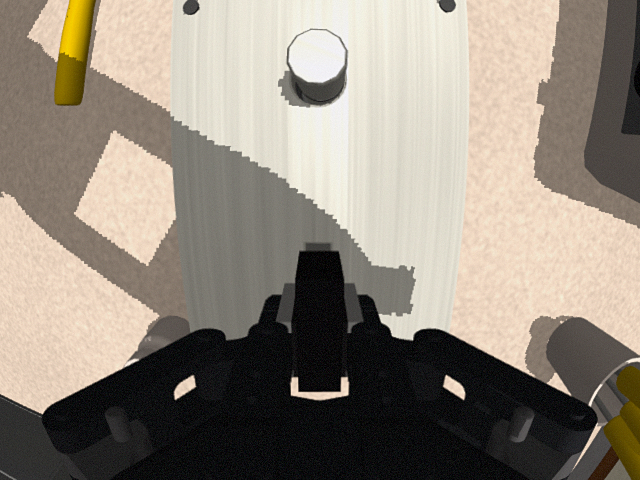

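View pics/y9.png

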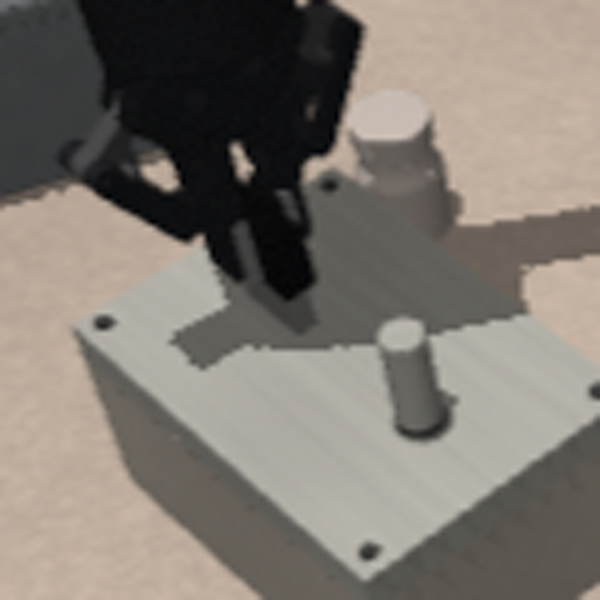

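```bash
python3 - <<'E'
from plant import *
from h import *
st(); print(job_done())
E
```

```text
t 21.72 p [ 0.5864 -0.3249  0.1339] jaw 0.1379 xaxis [-0.0274 -0.0122 -0.9996] F [-0.25 -0.19  5.02] M [0.067 0.203 0.01 ] w 0.177
the job is handed in; nothing more can be done
None
```

I placed the longest cartridge (the middle one in the rack) in the round well and let go of it. I then drew the key from its stand and passed its blade through the guard slot. The job was handed in at 21.7 s with the arm gripping the key and holding the plunger down. No verdict was reported.

**Last checks**
- **Cartridge:** the scene and wrist pictures show it standing upright in the well, clear of the fingers. I judged its depth from the pictures and the lowering height and did not measure it directly.
- **Key position:** calculated from the arm's pose and how the key sat in the grip, the foot is about 60 mm below the slot mouth and about 2 mm from the slot centre. The key is tilted by about 0.03 rad.
- **Plunger:** the upward force held steady at about 5–6 N. From the foot depth that is about 15 mm of plunger travel; from the force alone it is nearer 12–15 mm. I did not look at the pointer on the side of the tester.
- **Grip and other items:** the grip was set to 70 N and the key had not shifted in the fingers. The short cartridges and the other things had not visibly moved in the last pictures showing them. Only part of the bench was in view at the end.

**Less clean points**
- The tool's tilt drifted during fast moves, up to about 0.05 rad. I reduced it before gripping the key by taking one short move at a time and letting the arm settle.
- Closing on the key's head gave a brief 35 N upward force reading at the wrist.

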